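# Unload the rocking mixer with its breaker tripped

## Task

Unload the rocking mixer safely: first trip its breaker with the test button so that the lever drops, then lift the retaining bar out of its two brackets, set it aside, and lay every sample tube flat on the floor of the grey tray. Then put the bar back, resting in both brackets, and only after that lift the breaker's lever fully up again so that it stays. Leave the other things on the bench alone.

Things in the scene. Friction and masses are not known exactly. Their poses are not given: they have to be found in the camera images.
- mixer: Rocking mixer, fixed, 136 (x) x 290 (y) mm. Origin: centre of its underside on the bench, z up. White combs at x = -36, +36 mm (10 mm thick, 82 mm high) form 4 slots, 32 mm wide, at y = -82.5, -27.5, 27.5, 82.5 mm; some may be empty. A tube lies along x, its axis 78 mm up. Between the combs (x -31 to 31 mm) a tube is free on both sides, over the platform (40 mm up).
- bar_handle (a point): Retaining bar, loose, 0.25 kg: flat aluminium bar 30 (x) x 300 (y) x 12 mm with a black upright rib handle 14 (x) x 70 (y) x 32 mm on the middle of its top. This point: middle of the handle, 28 mm above the bar's underside. y along the bar, z up. In place the bar lies along the mixer's y (either way round), 2 mm clear of the tubes, this point 121 mm above the bench.
- tool_tray: Grey open tray, loose, 170 (x) x 260 (y) x 35 (z) mm, 0.18 kg, walls 3 mm, floor 2 mm thick; empty at the start. Origin: centre of its underside, z up.
- breaker: Breaker box of the mixer, fixed to the bench, grey, 80 x 130 x 55 mm high. Origin: centre of its underside; z up; -x is its front. The test button is on its top towards +y, the trip lever on its top towards -y.
- test_top (a point): Top centre of the breaker's round white test button (28 mm wide, in a black collar), spring loaded, pressed straight down; 8 mm travel, about 4 N at the bottom. Pressed nearly to the bottom (5 mm or more) it trips the breaker and the lever drops.
- lever (a joint): Breaker's trip lever, rad. 0: up (leaning 0.2 rad back past vertical against its stop; breaker on); 1.16: dropped forward to the breaker's -x (off). Top-heavy: stays at either end by its weight, topples forward from about 0.2; carry it back to about 0 to stay up. Hinge along the breaker's y at x 12, y -34, z 50 mm of the breaker, 72 mm from the knob's middle.
- lever_knob (a point): Middle of the black cross knob at the lever's end: a cylinder 15 mm thick, 30 mm long along the breaker's y. When down it is about 91 mm above the bench, 36 mm above the box, and can be taken by its two ends from above and carried in an arc about the hinge; it turns between the fingers.
- timer: White bench timer, 70 x 62 x 21 mm, a bystander. Origin: centre of its underside.
- marker_red: Marker pen, 135 mm long, lying at the back, a bystander.
- screwdriver: Screwdriver, 170 mm long, lying to the right, a bystander.
- caliper: Caliper, 210 mm long, lying at the back, a bystander.
- tube0_mid (a point): Middle of sample tube 0 (may be absent): closed steel cylinder 26 mm in diameter with a square 30 x 30 x 14 mm cap at each end, 120 mm long along its x, 0.12 kg, loose. Lying on a flat surface its axis is 15 mm above it; its y and z may point any way round its axis.
- tube1_mid (a point): Middle of sample tube 1 (may be absent): closed steel cylinder 26 mm in diameter with a square 30 x 30 x 14 mm cap at each end, 120 mm long along its x, 0.12 kg, loose. Lying on a flat surface its axis is 15 mm above it; its y and z may point any way round its axis.
- tube2_mid (a point): Middle of sample tube 2 (may be absent): closed steel cylinder 26 mm in diameter with a square 30 x 30 x 14 mm cap at each end, 120 mm long along its x, 0.12 kg, loose. Lying on a flat surface its axis is 15 mm above it; its y and z may point any way round its axis.
- tube3_mid (a point): Middle of sample tube 3 (may be absent): closed steel cylinder 26 mm in diameter with a square 30 x 30 x 14 mm cap at each end, 120 mm long along its x, 0.12 kg, loose. Lying on a flat surface its axis is 15 mm above it; its y and z may point any way round its axis.
- bar_seat (a point): Belongs to the mixer, 93 mm above its origin: where the middle of the bar's underside lies when the bar is in place. The two steel brackets, open at the top, stand at the mixer's y = -132 and +132 mm (12 mm thick); their floors are at this height, their cheeks rise 24 mm higher and stand 35 mm apart at the floor, 44 mm at the top.
There are look-alikes about, which are no part of the job. What is shaped like the part that bears tube1_mid but yellow is not meant.

How it is judged:
By the outcome, as a careful person would: the job done as asked, in the order asked, and still so for the second after the job is handed in, with the robot touching nothing.
Of tube0, tube1, tube2, tube3 only 2 to 4 are there at a start; the rules pass over those that are not, and their reading is None.
At some moment in a run one of tool_tray, bar may be knocked a few centimetres aside while the robot is not near it.
Once in a run the grip may slacken for a moment while it holds something.
It also fails if it takes over 210 s, if anything falls off the work surface, if the arm or the gripper's body presses on something with over 40 N, if the wrist force passes 120 N, or if a joint passes its speed limit or range.

## Robot

A 6-joint arm with a two-finger parallel gripper is mounted at the origin on a cart in front of the work surface, level with it; the furniture and walls round the work are solid. World frame = base frame: x ahead of the robot, y to its left, z up, the work surface at z = 0. Lengths are in mm, angles in degrees, forces in N, time in s.
With the tool pointing down it reaches from about 300 to 850 mm from the base axis. Payload 4.2 kg.
Tool frame: the origin (TCP) lies on the centre line of the jaws, within the pads' length; the fingertips stand 14 mm ahead of it and the grasp point (between the pads) lies 5 mm behind it; x points along the fingers, y is the direction in which the jaws open and shut, and the axes are right-handed (so a half turn about x gives the same grasp; the last joint's range is limited). The gripper opens to 91 mm and grips with 3 to 60 N. Pads are 32 mm wide; open, the fingers measure 118 mm over their backs; the gripper's body (76 mm by 178 mm) begins 60 mm behind the grasp point.
Start: joints at [66.406, 18.312, 89.639, -0, 72.044, -1.146], TCP at [219.568, 531.443, 227.976] pointing down, gripper open.
Joint ranges: [-177.97, 177.97], [-48.28, 115.42], [12.27, 149.76], [-77.06, 257.06], [2.81, 150.46], [-146.56, 146.56]. Speed limits (degrees/s): [147.25, 147.25, 180, 180, 180, 180].

## Interface

Orientations are given as [roll, pitch, yaw] about the fixed x, y, z axes, in that order (R = Rz(yaw) Ry(pitch) Rx(roll)).
In Python, from workcell import readout, optics, env gives the robot as it stands.
- The arm moves only by the shell command python3 -m creep 'ROWS' [OPENING] [FORCE]. ROWS is JSON, a list of rows, each an object with "translation": the shift along the world's x, y, z in cm, a list of three; "delta_rot": the turn, a rotation vector about the world's x, y, z in rad, a list of three. In form: [{"translation": [dx, dy, dz], "delta_rot": [rx, ry, rz]}, ...]. A call has 1 to 5 rows; each row shifts and turns the commanded pose from where the row before left it; what a row does not reach is not made up. A row lasts 1/12 s, in which the tool goes at most 41.7 mm and 7.16 degrees, less where a joint would pass 70% of its speed; a pose out of reach is approached as far as the arm can. A call with a gripper value outside its range is refused whole. OPENING is the gripper's target within -1 to 1 (fully open at 1, half-way at 0, shut at -1), set as the call begins (- or left out, the last holds). The fingers move at their own pace and stop on an object; FORCE is the grip in N (left out, the last holds). Time passes only in rows, so rows that do not move let the fingers close. It gives the time, the measured TCP pose, the force and the opening at its end, in the units of the state.
- readout.state(): the state, without advancing time (a new reading comes with each control period).
- optics.grab_frame(name): name is "scene" or "side" or "wrist"; returns (picture, depth): 400x640x3 uint8, red, green, blue; 400x640 float32, mm along the optical axis (not along the pixel's ray), 0 where there is no reading.
- optics.camera_params(name): a dict with "mtx" (3x3 intrinsics, pixels), "R" (3x3) and "t" (3): a world point X has camera coordinates R X + t. Camera axes: x right, y down, z forward; pixel columns grow to the right and rows downward; lengths in mm; the calibration is good to about 2 mm. A picture is of the moment at which its call begins: read the wrist's pose just before it. camera_params takes no time and is no camera call; for the wrist camera it gives the pose at the moment of the call.
- env.job_done(): hands the job in, once; it reports no verdict.
The state is a dict: "time_s": time; "qpos": joint angles; "qvel": joint speeds; "effort": joint torques, N m; "ee_pos": TCP position; "ee_rot": TCP orientation; "force": force on the tool from outside, world axes, zero at the start; "torque": the same for the moment, N m; "gripper_width": finger opening in mm.
Only numpy, scipy, OpenCV 4.12 (cv2) and the standard library are available. Lean on these libraries where they do the work, as an engineer would, in place of code of your own. Each camera call takes 0.05 s, during which the arm holds its last target.

## Working session

There is one attempt and no reset: what is moved stays moved. The work goes in short steps, Python scripts to look and compute and a shell command to move; the robot and the scene stay as the last step left them, time stands still between calls to the robot, and variables do not carry over. Pictures are saved under pics/ and viewed, and the job is handed in when it is done.

```bash
mkdir -p pics; ls; python3 - <<'E'
from workcell import readout, optics, env
import cv2, numpy as np
print(readout.state())
for n in ["scene","side","wrist"]:
    p=optics.camera_params(n); print(n,np.round(p["mtx"],1).tolist(),np.round(p["R"],3).tolist(),np.round(p["t"],1).tolist())
    im,d=optics.grab_frame(n)
    cv2.imwrite(f"pics/{n}0.png",im[:,:,::-1]); np.save(f"pics/{n}0.npy",d)
E
```

```text
pics
{'time_s': 0.0, 'qpos': array([ 6.64059177e+01,  1.83519291e+01,  8.97058668e+01, -1.73079486e-03,
        7.20435810e+01, -1.14573982e+00]), 'qvel': array([ 0.08655103,  0.10207063, -0.09171305,  0.10575036,  0.06081584,
        0.09817122]), 'effort': array([ 1.28860782e-03, -4.12467957e+01, -2.31975907e+01,  7.28410366e-02,
        4.57957084e-02, -1.47768669e-04]), 'ee_pos': array([219.37984392, 530.99065624, 227.12102485]), 'ee_rot': array([ -90.21579965,   89.89860974, -112.66360713]), 'force': array([ 0.33006583, -0.19482187,  0.90385525]), 'torque': array([0.00824993, 0.04505531, 0.04005266]), 'gripper_width': 91.32306716032873}
scene [[414.6, 0.0, 320.1], [0.0, 414.6, 195.2], [0.0, 0.0, 1.0]] [[-0.559, -0.829, -0.001], [-0.391, 0.265, -0.881], [0.731, -0.492, -0.472]] [286.7, 313.4, 1097.7]
side [[437.8, 0.0, 318.6], [0.0, 437.8, 200.5], [0.0, 0.0, 1.0]] [[0.956, -0.292, 0.017], [-0.173, -0.614, -0.77], [0.235, 0.734, -0.638]] [-541.4, 136.7, 1356.6]
wrist [[290.0, 0.0, 319.2], [0.0, 290.0, 202.1], [0.0, 0.0, 1.0]] [[0.382, 0.924, -0.001], [0.899, -0.371, 0.233], [0.215, -0.09, -0.972]] [-574.1, -25.7, 390.1]
```

View pics/scene0.png

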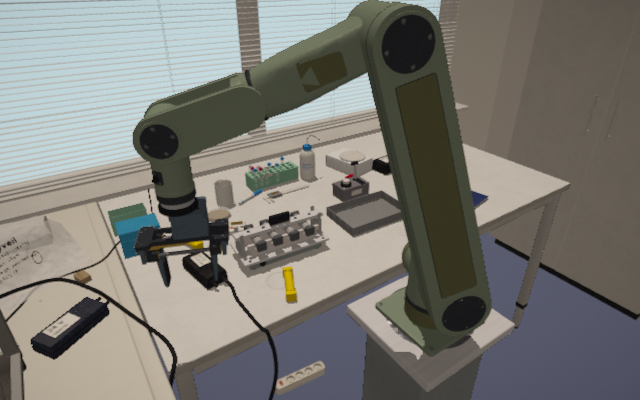

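View pics/side0.png

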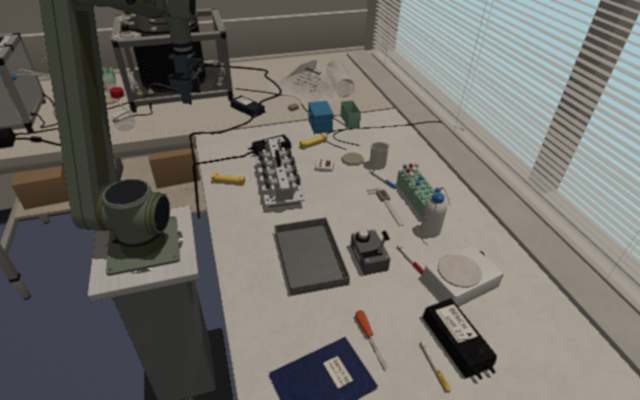

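View pics/wrist0.png

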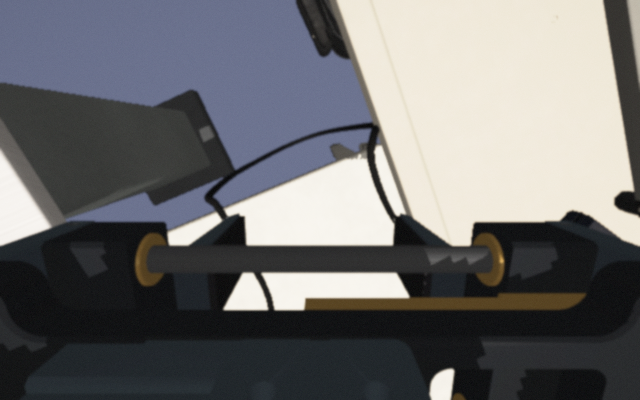

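```bash
cat > h.py <<'E'
from workcell import readout, optics, env
import cv2, numpy as np
def cast(name,uv,z,P=None):
    P=P or optics.camera_params(name)
    uv=np.atleast_2d(uv).astype(float)
    K,R,t=P["mtx"],P["R"],P["t"]
    d=np.c_[(uv[:,0]-K[0,2])/K[0,0],(uv[:,1]-K[1,2])/K[1,1],np.ones(len(uv))]@R
    c=-R.T@t
    return c+d*((z-c[2])/d[:,2])[:,None]
def proj(name,X,P=None):
    P=P or optics.camera_params(name)
    c=np.atleast_2d(X)@P["R"].T+P["t"]
    q=c@P["mtx"].T
    return q[:,:2]/q[:,2:]
def cloud(P,d):
    K,R,t=P["mtx"],P["R"],P["t"]
    v,u=np.mgrid[:d.shape[0],:d.shape[1]]
    c=np.stack([(u-K[0,2])/K[0,0]*d,(v-K[1,2])/K[1,1]*d,d],-1)
    X=(c-t)@R
    X[d<=0]=np.nan
    return X
def snap(name,fn):
    P=optics.camera_params(name); im,d=optics.grab_frame(name)
    cv2.imwrite(f"pics/{fn}.png",im[:,:,::-1]); np.savez(f"pics/{fn}.npz",im=im,d=d,**P)
    return P,im,d
def st():
    s=readout.state(); print("t",round(float(s["time_s"]),2),"pos",np.round(s["ee_pos"],1),"rot",np.round(s["ee_rot"],1),"F",np.round(s["force"],1),"w",round(float(s["gripper_width"]),1),"q",np.round(s["qpos"],0)); return s
def zoom(im,x0,y0,x1,y1,k,fn):
    c=cv2.resize(im[y0:y1,x0:x1],None,fx=k,fy=k,interpolation=cv2.INTER_CUBIC); cv2.imwrite(f"pics/{fn}.png",c[:,:,::-1])
E
python3 - <<'E'
from h import *
im=cv2.imread("pics/side0.png")[:,:,::-1]
zoom(im,200,120,400,300,4,"side0z")
im=cv2.imread("pics/scene0.png")[:,:,::-1]
zoom(im,200,160,410,310,3.8,"scene0z")
E
```

```text
(no output)
```

View pics/side0z.png

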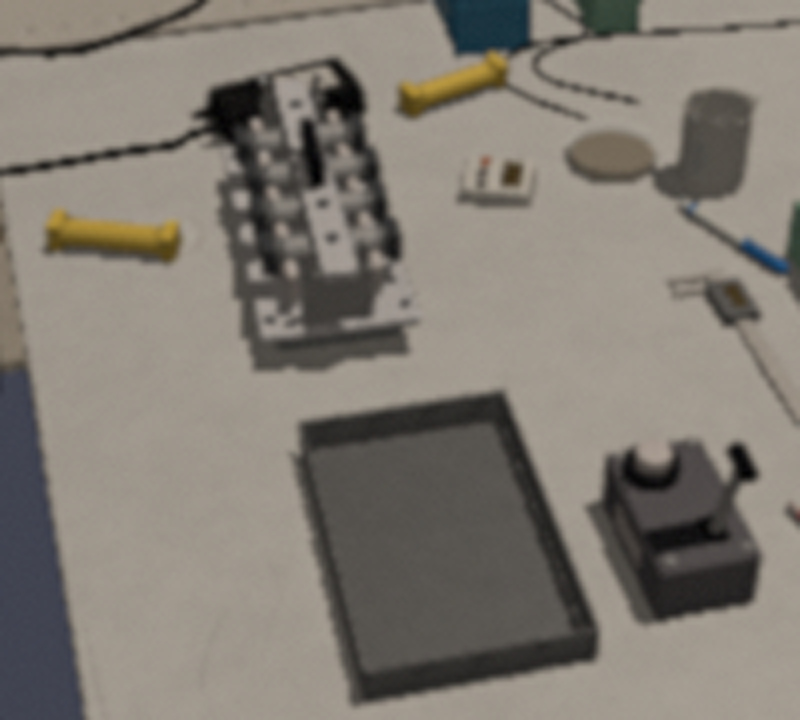

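View pics/scene0z.png

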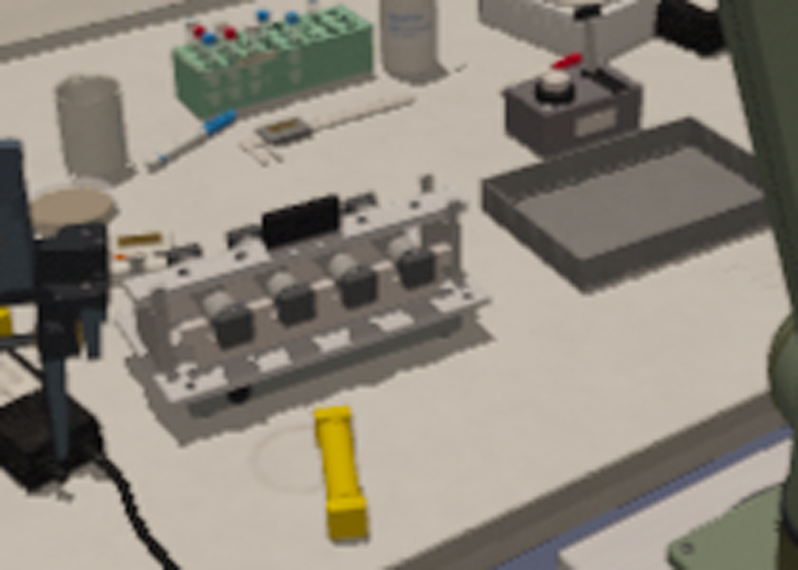

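```bash
python3 - <<'E'
from h import *
P=optics.camera_params("side")
d=np.load("pics/side0.npy"); X=cloud(P,d)
Ps=optics.camera_params("scene")
def z(u,v): return (200+u/4,120+v/4)
for n,p in dict(button=(655,455),knob=(742,462),boxTLcorner=(608,462),boxtopR=(755,562),boxtopfrontR=(655,565), trayTL=(302,432),trayTR=(500,398),trayBR=(595,640),trayBL=(360,690),handle=(312,150),barnear=(330,265),barfar=(300,75)).items():
    u,v=z(*p); x=X[int(round(v)),int(round(u))]; print(n,np.round((u,v),1),np.round(x,0))
ds=np.load("pics/scene0.npy");XS=cloud(Ps,ds)
for n,p in dict(button=(553,80),knob=(588,10),handle=(300,218),caps0=(232,325),c1=(295,303),c2=(356,288),c3=(415,265),trayL=(484,185),trayF=(585,280),trayback=(690,125)).items():
    u,v=200+p[0]/3.8,160+p[1]/3.8
    print(n,np.round((u,v),1),np.round(XS[int(round(v)),int(round(u))],0))
E
```

```text
button [363.8 233.8] [ 639. -217.   78.]
knob [385.5 235.5] [ 673. -288.  127.]
boxTLcorner [352.  235.5] [ 615. -186.   47.]
boxtopR [388.8 260.5] [ 683. -308.   47.]
boxtopfrontR [363.8 261.2] [ 610. -297.   54.]
trayTL [275.5 228. ] [405. -63.  23.]
trayTR [325.  219.5] [568. -64.  18.]
trayBR [348.8 280. ] [ 557. -324.   18.]
trayBL [290.  292.5] [ 388. -313.   11.]
handle [278.  157.5] [467. 158. 135.]
barnear [282.5 186.2] [452.  40. 105.]
barfar [275.  138.8] [514. 435.  38.]
button [345.5 181.1] [ 634. -204.   76.]
knob [354.7 162.6] [ 669. -274.  123.]
handle [278.9 217.4] [461. 188. 131.]
caps0 [261.1 245.5] [415. 277.  84.]
c1 [277.6 239.7] [417. 218.  82.]
c2 [293.7 235.8] [409. 167.  82.]
c3 [309.2 229.7] [404. 115.  87.]
trayL [327.4 208.7] [564. -65.  28.]
trayF [353.9 233.7] [399. -63.  10.]
trayback [381.6 192.9] [ 555. -326.   21.]
```

```bash
python3 - <<'E'
from h import *
from scipy.spatial.transform import Rotation as Ro
s=st(); R=Ro.from_euler('xyz',s["ee_rot"],degrees=True).as_matrix(); print(np.round(R,3))
P=optics.camera_params("wrist"); C=-P["R"].T@P["t"]; print(C, R.T@(C-s["ee_pos"])); print(np.round(R.T@P["R"].T,3))
E
```

```text
t 0.15 pos [219.4 531.1 227.3] rot [ -90.6   89.9 -113.1] F [-0.3 -0.8  0.3] w 91.3 q [66. 18. 90. -0. 72. -1.]
[[-0.001  0.382  0.924]
 [-0.001  0.924 -0.382]
 [-1.    -0.001 -0.   ]]
[158.39059465 556.00303875 385.11941576] [-157.78872733   -0.50529303  -65.92386364]
[[-0.001 -0.233  0.972]
 [ 1.    -0.     0.001]
 [ 0.     0.972  0.233]]
```

```bash
R='{"translation":[1.9,-3.55,0],"delta_rot":[0,0,0.08]}'; python3 -m creep '[{"translation":[1.9,-3.55,0],"delta_rot":[0,0,0.08]},{"translation":[1.9,-3.55,0],"delta_rot":[0,0,0.08]},{"translation":[1.9,-3.55,0],"delta_rot":[0,0,0.08]},{"translation":[1.9,-3.55,0],"delta_rot":[0,0,0.08]},{"translation":[1.9,-3.55,0],"delta_rot":[0,0,0.073]}]' -1 20
```

```text
time_s: 0.57
ee_pos: [314.8, 352.2, 227.7]
ee_rot: [-116.8, 90.0, -116.5]
force: [0.8, 1.1, 0.2]
gripper_width: 60.9
```

```bash
python3 -m creep '[{"translation":[1.9,-3.55,0],"delta_rot":[0,0,0]},{"translation":[1.9,-3.55,0],"delta_rot":[0,0,0]},{"translation":[1.9,-3.55,0],"delta_rot":[0,0,0]},{"translation":[1.9,-3.55,0],"delta_rot":[0,0,0]},{"translation":[1.9,-3.55,0],"delta_rot":[0,0,0]}]'
python3 -m creep '[{"translation":[1.9,-3.55,0],"delta_rot":[0,0,0]},{"translation":[1.9,-3.55,0],"delta_rot":[0,0,0]},{"translation":[1.9,-3.55,0],"delta_rot":[0,0,0]},{"translation":[1.9,-3.55,0],"delta_rot":[0,0,0]},{"translation":[1.9,-3.55,0],"delta_rot":[0,0,0]}]'
python3 -m creep '[{"translation":[1.9,-3.55,0],"delta_rot":[0,0,0]},{"translation":[1.9,-3.55,0],"delta_rot":[0,0,0]},{"translation":[1.9,-3.55,0],"delta_rot":[0,0,0]},{"translation":[1.9,-3.55,0],"delta_rot":[0,0,0]},{"translation":[1.9,-3.55,0],"delta_rot":[0,0,0]}]'
python3 -m creep '[{"translation":[1.9,-3.55,0],"delta_rot":[0,0,0]},{"translation":[1.9,-3.55,0],"delta_rot":[0,0,0]},{"translation":[0,0,0],"delta_rot":[0,0,0]}]'
python3 - <<'E'
from h import *
st(); P,im,d=snap("wrist","w1"); st()
E
```

```text
time_s: 0.98
ee_pos: [409.9, 174.6, 228.0]
ee_rot: [56.4, 90.0, 56.4]
force: [-0.5, 0.6, -0.5]
gripper_width: 27.4
time_s: 1.4
ee_pos: [504.9, -3.1, 227.9]
ee_rot: [129.2, 90.0, 129.3]
force: [0.2, 0.5, 0.5]
gripper_width: 0.3
time_s: 1.82
ee_pos: [599.9, -180.5, 227.6]
ee_rot: [144.2, 90.0, 144.2]
force: [0.1, -0.6, -0.3]
gripper_width: 0.1
time_s: 2.07
ee_pos: [639.7, -256.2, 225.7]
ee_rot: [-80.3, 89.8, -80.5]
force: [-0.9, -0.2, 0.6]
gripper_width: 0.5
t 2.07 pos [ 639.7 -256.2  225.7] rot [-80.3  89.8 -80.5] F [-0.9 -0.2  0.6] w 0.5 q [ -23.   29.   73.   -0.   78. -112.]
t 2.12 pos [ 638.2 -252.8  225.9] rot [173.3  89.9 173.2] F [-0.4  0.8 -0. ] w 0.4 q [ -23.   29.   73.   -0.   78. -112.]
```

View pics/w1.png

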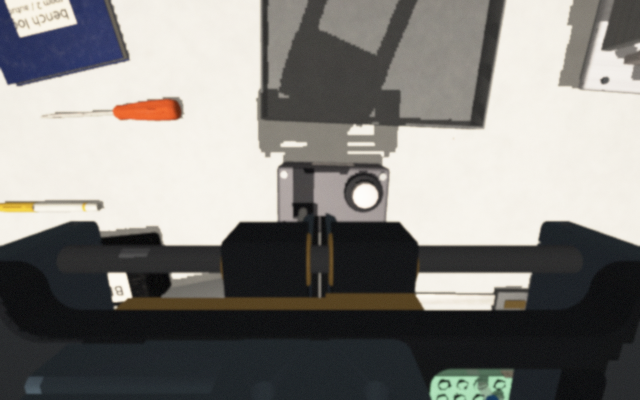

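```bash
cat >> h.py <<'E'
def load(fn):
    z=np.load(f"pics/{fn}.npz"); return {k:z[k] for k in("mtx","R","t")},z["im"],z["d"]
E
python3 - <<'E'
from h import *
P,im,d=load("w1")
zoom(im,250,50,490,230,3.3,"w1z")
print(cast("",[(365,194)],76,P),cast("",[(279,163),(389,166)],55,P),cast("",[(262,151),(257,0)],0,P))
X=cloud(P,d)
print(np.round(X[194,365]),np.round(X[190,310]))
E
```

```text
[[ 638.70538941 -207.04907557   76.        ]] [[ 607.10448794 -301.94281609   55.        ]
 [ 610.89867342 -177.68486978   55.        ]] [[ 597.04835663 -331.31712659    0.        ]
 [ 423.49028394 -328.4981648     0.        ]]
[ 638. -208.   80.] [ 638. -267.   58.]
```

View pics/w1z.png

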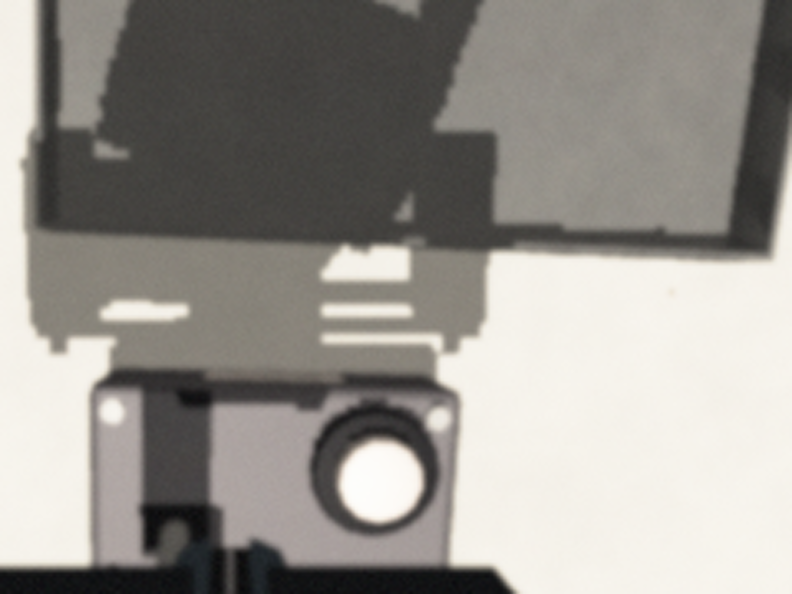

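```bash
python3 -m creep '[{"translation":[0,2.3,-2],"delta_rot":[0,0,0]},{"translation":[0,2.3,-2],"delta_rot":[0,0,0]},{"translation":[0,0,-3.5],"delta_rot":[0,0,0]},{"translation":[0,0,-3.5],"delta_rot":[0,0,0]},{"translation":[0,0,-1],"delta_rot":[0,0,0]}]'
python3 -m creep '[{"translation":[0,0,0],"delta_rot":[0,0,0]},{"translation":[0,0,0],"delta_rot":[0,0,0]}]'
python3 - <<'E'
from h import *
st()
E
```

```text
time_s: 2.53
ee_pos: [633.7, -200.6, 102.7]
ee_rot: [158.8, 89.4, 159.0]
force: [-1.3, 0.2, 0.4]
gripper_width: 0.6
time_s: 2.7
ee_pos: [637.8, -203.2, 108.8]
ee_rot: [6.5, 90.0, 6.5]
force: [1.0, 0.2, 0.5]
gripper_width: 0.4
t 2.7 pos [ 637.8 -203.2  108.8] rot [ 6.5 90.   6.5] F [1.  0.2 0.5] w 0.4 q [ -19.   32.   86.    0.   63. -109.]
```

```bash
python3 -m creep '[{"translation":[0,-0.3,-0.8],"delta_rot":[0,0,0]},{"translation":[0,0,-0.7],"delta_rot":[0,0,0]},{"translation":[0,0,0],"delta_rot":[0,0,0]}]'
python3 -m creep '[{"translation":[0,0,-0.4],"delta_rot":[0,0,0]},{"translation":[0,0,-0.2],"delta_rot":[0,0,0]},{"translation":[0,0,0],"delta_rot":[0,0,0]}]'
cat >> h.py <<'E'
from scipy.spatial.transform import Rotation as Ro
def st():
    s=readout.state(); R=Ro.from_euler('xyz',s["ee_rot"],degrees=True).as_matrix()
    print("t",round(float(s["time_s"]),2),"pos",np.round(s["ee_pos"],1),"yang",round(float(np.degrees(np.arctan2(R[1,1],R[0,1]))),2),"x",np.round(R[:,0],3),"F",np.round(s["force"],1),"w",round(float(s["gripper_width"]),1)); return s
E
python3 - <<'E'
from h import *
st()
E
```

```text
time_s: 2.95
ee_pos: [637.6, -206.9, 92.9]
ee_rot: [-6.8, 90.0, -6.7]
force: [-0.5, 0.3, 0.8]
gripper_width: 0.4
time_s: 3.2
ee_pos: [637.8, -207.0, 87.3]
ee_rot: [-37.6, 89.9, -37.5]
force: [-1.2, -2.0, 3.7]
gripper_width: 0.8
t 3.2 pos [ 637.8 -207.    87.3] yang 90.06 x [ 0.001 -0.001 -1.   ] F [-1.2 -2.   3.7] w 0.8
```

```bash
python3 -m creep '[{"translation":[0,0,-0.2],"delta_rot":[0,0,0]},{"translation":[0,0,-0.2],"delta_rot":[0,0,0]},{"translation":[0,0,0],"delta_rot":[0,0,0]}]'
python3 - <<'E'
from h import *
st(); P,im,d=snap("scene","s1"); zoom(im,300,140,420,240,5,"s1z"); snap("side","sd1")
E
```

```text
time_s: 3.45
ee_pos: [637.9, -207.0, 85.2]
ee_rot: [-32.8, 89.9, -32.7]
force: [-3.1, -0.2, 11.4]
gripper_width: 0.3
t 3.45 pos [ 637.9 -207.    85.2] yang 90.07 x [ 0.002 -0.001 -1.   ] F [-3.1 -0.2 11.4] w 0.3
```

View pics/s1z.png

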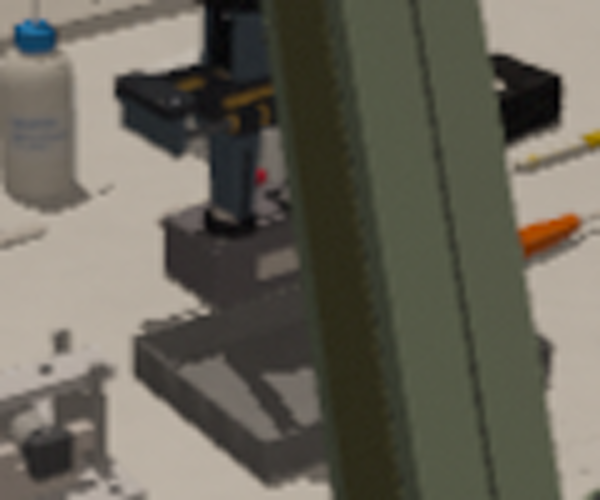

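```bash
python3 - <<'E'
from h import *
P,im,d=load("sd1"); zoom(im,320,190,440,290,5,"sd1z")
E
```

```text
(no output)
```

View pics/sd1z.png

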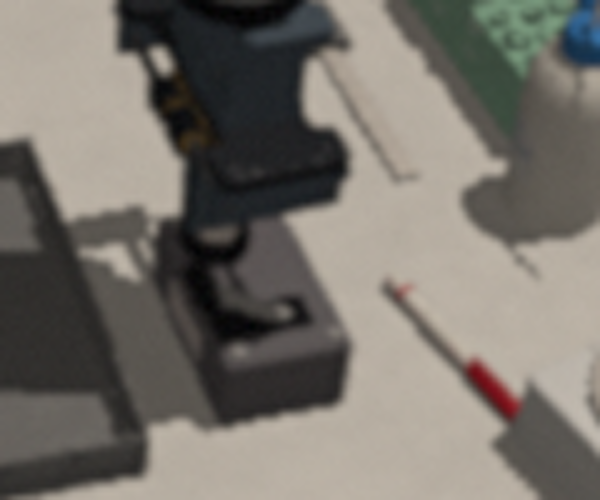

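```bash
python3 -m creep '[{"translation":[0,0,3],"delta_rot":[0,0,0]},{"translation":[0,0,4],"delta_rot":[0,0,0]},{"translation":[0,0,4],"delta_rot":[0,0,0]},{"translation":[-0.5,2,3.3],"delta_rot":[0,0,0]},{"translation":[-0.9,3.8,1],"delta_rot":[0,0,0]}]'
python3 -m creep '[{"translation":[-0.98,3.9,0],"delta_rot":[0,0,0]},{"translation":[-0.98,3.9,0],"delta_rot":[0,0,0]},{"translation":[-0.98,3.9,0],"delta_rot":[0,0,0]},{"translation":[-0.98,3.9,0],"delta_rot":[0,0,0]},{"translation":[-0.98,3.9,0],"delta_rot":[0,0,0]}]' 1
python3 -m creep '[{"translation":[-0.98,3.9,0],"delta_rot":[0,0,0]},{"translation":[-0.98,3.9,0],"delta_rot":[0,0,0]},{"translation":[-0.98,3.9,0],"delta_rot":[0,0,0]},{"translation":[-0.5,2,0],"delta_rot":[0,0,0]},{"translation":[0,0,0],"delta_rot":[0,0,0]}]'
python3 -m creep '[{"translation":[0,0,0],"delta_rot":[0,0,0]},{"translation":[0,0,0],"delta_rot":[0,0,0]}]'
python3 - <<'E'
from h import *
st();P,im,d=snap("wrist","w2")
E
```

```text
time_s: 3.97
ee_pos: [626.6, -151.6, 241.5]
ee_rot: [-19.5, 89.3, -19.7]
force: [0.9, -0.1, 1.5]
gripper_width: 0.6
time_s: 4.38
ee_pos: [573.7, 48.4, 235.6]
ee_rot: [104.2, 90.0, 104.3]
force: [-0.0, 0.4, 0.4]
gripper_width: 31.2
time_s: 4.8
ee_pos: [538.7, 187.8, 235.5]
ee_rot: [114.7, 89.9, 115.1]
force: [0.4, 0.6, -0.0]
gripper_width: 64.3
time_s: 4.97
ee_pos: [540.2, 183.0, 235.6]
ee_rot: [-121.3, 90.0, -121.2]
force: [-0.1, 0.3, -0.1]
gripper_width: 77.5
t 4.97 pos [540.2 183.  235.6] yang 90.07 x [-0. -0. -1.] F [-0.1  0.3 -0.1] w 77.5
```

View pics/w2.png

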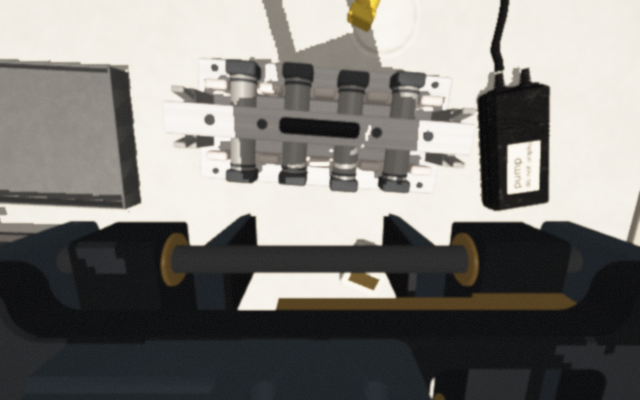

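```bash
python3 - <<'E'
from h import *
P,im,d=load("w2"); zoom(im,150,45,490,210,2.35,"w2z")
X=cloud(P,d)
g=im.max(2)
m=((g<45)).astype(np.uint8); m[:112]=0; m[142:]=0; m[:,:270]=0; m[:,370:]=0
print(m.sum()); r=cv2.minAreaRect(np.argwhere(m)[:,::-1].astype(np.float32)); print(r)
hc=r[0]; print("handle", cast("",[hc],137,P), X[int(hc[1]),int(hc[0])])
box=cv2.boxPoints(r); print(np.round(cast("",box,137,P),1))
for n,p in dict(endL=[(164,101),(164,133)],endR=[(473,117),(470,148)]).items(): print(n,np.round(cast("",p,105,P),1).tolist())
for c in [(243,69),(241,174),(297,72),(293,174),(352,79),(344,181),(407,80),(396,183)]:
    print(c,np.round(cast("",[c],93,P)[0],1),np.round(X[c[1],c[0]],0))
E
```

```text
1123
((318.96173095703125, 127.4970474243164), (78.5372085571289, 14.495636940002441), 4.398705959320068)
handle [[470.02859612 182.61603339 137.        ]] [469.62455279 181.79371903 137.40323109]
[[473.6 148.5 137. ]
 [461.6 149.8 137. ]
 [466.5 216.5 137. ]
 [478.6 216.  137. ]]
endL [[445.4, 36.4, 105.0], [474.8, 32.7, 105.0]]
endR [[459.6, 329.8, 105.0], [488.8, 330.5, 105.0]]
(243, 69) [415.  109.7  93. ] [415. 110.  94.]
(241, 174) [516.3 101.5  93. ] [516. 102.  95.]
(297, 72) [417.6 161.4  93. ] [418. 162.  95.]
(293, 174) [516.2 155.6  93. ] [516. 156.  93.]
(352, 79) [423.9 214.5  93. ] [424. 214.  94.]
(344, 181) [523.5 208.9  93. ] [523. 209.  95.]
(407, 80) [424.7 267.8  93. ] [425. 268.  93.]
(396, 183) [525.6 263.5  93. ] [526. 264.  93.]
```

View pics/w2z.png

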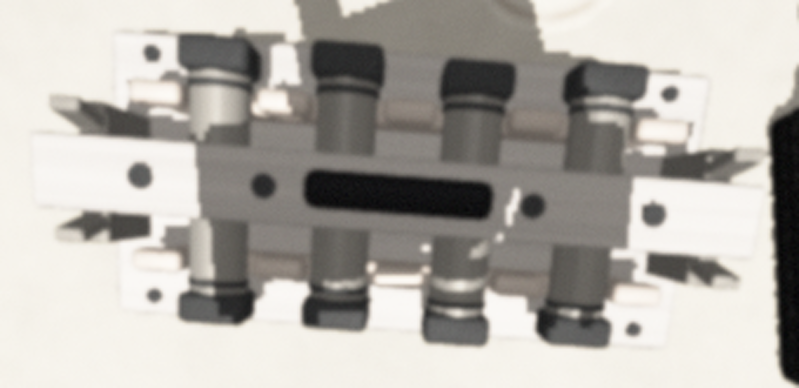

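```bash
python3 -m creep '[{"translation":[-0.5,0,-0.5],"delta_rot":[0,0,-0.1163]},{"translation":[-0.5,0,-0.5],"delta_rot":[0,0,-0.1163]},{"translation":[-0.5,0,-0.5],"delta_rot":[0,0,-0.1163]},{"translation":[-0.5,0,-0.5],"delta_rot":[0,0,-0.1163]},{"translation":[-0.5,0,-0.5],"delta_rot":[0,0,-0.1163]}]' 0.1 40
python3 -m creep '[{"translation":[-0.5,0,-0.5],"delta_rot":[0,0,-0.1163]},{"translation":[-0.5,0,-0.5],"delta_rot":[0,0,-0.1163]},{"translation":[-0.5,0,-0.5],"delta_rot":[0,0,-0.1163]},{"translation":[-0.5,0,-0.5],"delta_rot":[0,0,-0.1163]},{"translation":[-0.5,0,-0.5],"delta_rot":[0,0,-0.1163]}]'
python3 -m creep '[{"translation":[-0.5,0,-0.5],"delta_rot":[0,0,-0.1163]},{"translation":[-0.5,0,-0.5],"delta_rot":[0,0,-0.1163]},{"translation":[-0.5,0,-0.5],"delta_rot":[0,0,-0.1163]},{"translation":[-0.57,0,-0.5],"delta_rot":[0,0,-0.1163]},{"translation":[0,0,0],"delta_rot":[0,0,0]}]'
python3 -m creep '[{"translation":[0,0,0],"delta_rot":[0,0,0]},{"translation":[0,0,0],"delta_rot":[0,0,0]}]'
python3 - <<'E'
from h import *
st();P,im,d=snap("wrist","w3")
E
```

```text
time_s: 5.43
ee_pos: [515.4, 181.9, 210.7]
ee_rot: [-17.5, 90.0, -51.2]
force: [0.0, -0.6, 0.5]
gripper_width: 53.7
time_s: 5.85
ee_pos: [490.4, 181.9, 185.7]
ee_rot: [31.0, 90.0, -36.1]
force: [-0.1, 0.2, -0.1]
gripper_width: 50.4
time_s: 6.27
ee_pos: [468.4, 181.8, 165.0]
ee_rot: [-65.3, 89.8, -158.7]
force: [0.3, -0.4, 0.1]
gripper_width: 50.3
time_s: 6.43
ee_pos: [470.3, 182.8, 166.3]
ee_rot: [103.1, 89.9, 10.0]
force: [0.2, 1.0, -0.4]
gripper_width: 50.3
t 6.43 pos [470.3 182.8 166.3] yang -3.15 x [ 0.001  0.    -1.   ] F [ 0.2  1.  -0.4] w 50.3
```

View pics/w3.png

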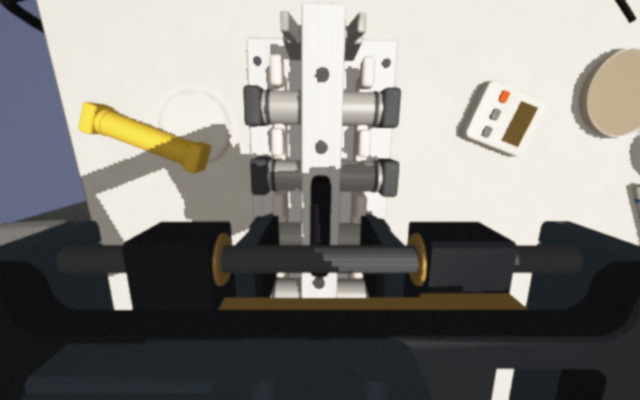

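```bash
python3 -m creep '[{"translation":[0,0,-2],"delta_rot":[0,0,0]},{"translation":[0,0,-1.6],"delta_rot":[0,0,0]},{"translation":[0,0,-0.8],"delta_rot":[0,0,0]},{"translation":[0,0,0],"delta_rot":[0,0,0]}]'
python3 -m creep '[{"translation":[0,0,0],"delta_rot":[0,0,0]},{"translation":[0,0,0],"delta_rot":[0,0,0]},{"translation":[0,0,0],"delta_rot":[0,0,0]},{"translation":[0,0,0],"delta_rot":[0,0,0]},{"translation":[0,0,0],"delta_rot":[0,0,0]}]' -1 45
python3 -m creep '[{"translation":[0,0,0],"delta_rot":[0,0,0]},{"translation":[0,0,0],"delta_rot":[0,0,0]},{"translation":[0,0,0],"delta_rot":[0,0,0]}]'
python3 -c "
from h import *
st()"
```

```text
time_s: 6.82
ee_pos: [468.7, 183.0, 120.5]
ee_rot: [-65.2, 89.8, -158.4]
force: [-0.1, 0.3, -0.7]
gripper_width: 50.3
time_s: 7.23
ee_pos: [469.8, 183.6, 122.6]
ee_rot: [111.7, 89.9, 18.5]
force: [0.4, 0.3, 0.5]
gripper_width: 19.8
time_s: 7.48
ee_pos: [470.0, 183.6, 122.4]
ee_rot: [111.4, 89.9, 18.2]
force: [-0.2, 0.0, 2.4]
gripper_width: 13.8
t 7.48 pos [470.  183.6 122.4] yang -3.22 x [ 0.001  0.    -1.   ] F [-0.2  0.   2.4] w 13.8
```

```bash
python3 -m creep '[{"translation":[0,0,1],"delta_rot":[0,0,0]},{"translation":[0,0,1.5],"delta_rot":[0,0,0]},{"translation":[0,0,2],"delta_rot":[0,0,0]},{"translation":[0,0,2],"delta_rot":[0,0,0]},{"translation":[0,0,2],"delta_rot":[0,0,0]}]'
python3 - <<'E'
from h import *
st()
P,im,d=load("sd1"); P2,_,d2=load("w2")
X=np.r_[cloud(P,d).reshape(-1,3)]
for xlo in range(540,760,20):
  row=[]
  for ylo in range(-160,300,20):
    s=X[(X[:,0]>=xlo)&(X[:,0]<xlo+20)&(X[:,1]>=ylo)&(X[:,1]<ylo+20)]
    row.append("%3d"%np.percentile(s[:,2],95) if len(s)>2 else "  .")
  print(xlo," ".join(row))
E
```

```text
time_s: 7.9
ee_pos: [468.5, 183.1, 207.6]
ee_rot: [-67.8, 89.9, -161.0]
force: [0.9, -0.1, -2.6]
gripper_width: 13.8
t 7.9 pos [468.5 183.1 207.6] yang -3.21 x [-0.002 -0.001 -1.   ] F [ 0.9 -0.1 -2.6] w 13.8
540 510 514 514   4  32   .   1   0   1   1   0   1   1   0   0   2   1  -1   0   0   0   .   .
560 498 504  33  33  35   .   0   0   2   1   1   2   0   0   0   0   3   2   0   0   1   0   2
580 488 493   1   1   2   0   1   3   1   0   0   0   0   1   1   0   2   0   1   1   1   1   1
600 478 193 132   1   1   0   1   1   2   2   0   0   1   0   0   1   1   0   1   2   1   1   0
620 470 191   2   1   0   1   1   1   1   1   0   1   1   1   1   1   0   1   3  19  17  17   0
640 460   1   1   1   3   1   0   0   0   1   0   2   0   1   0   1   1   0   8  19  21  21  16
660   .   .   .  -3   0   0   0   0   1   0   1   0   1   1   2   0   1   1  16  19  19  18   .
680   .   .   .   .   .   .   .   .   1   0   .   .   0   0   1   1   0   0  15  19  20  17   .
700   1   .   .   .   .   .   .   .   .   .   .   .   .   5   3   2   0   3   0   1  11  10   0
720   1   .   .   .   .   .   .   .   .   .   .   .   .   0   1   1   2   0   1   3   3   1   0
740   0   .   .   .   .   .   .   .   .   .   .   .   .   .   .   1   0   1   1  11  15  15  17
```

```bash
python3 - <<'E'
from h import *
P,im,d=snap("side","sd2")
zoom(im,200,100,420,280,3.6,"sd2z")
E
```

```text
(no output)
```

View pics/sd2z.png

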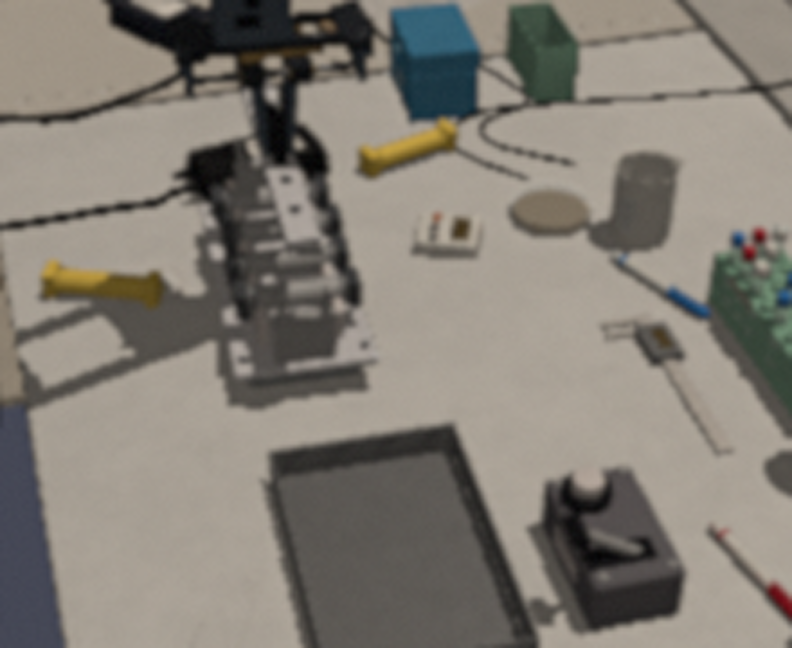

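```bash
python3 -m creep '[{"translation":[2.6,-1.3,0],"delta_rot":[0,0,0]},{"translation":[2.7,-2.7,0],"delta_rot":[0,0,0]},{"translation":[2.7,-2.8,0],"delta_rot":[0,0,0]},{"translation":[2.7,-2.8,-0.5],"delta_rot":[0,0,0]},{"translation":[2.7,-2.8,-2],"delta_rot":[0,0,0]}]'
python3 -m creep '[{"translation":[2.6,-2.9,-2.5],"delta_rot":[0,0,0]},{"translation":[0,0,-3],"delta_rot":[0,0,0]},{"translation":[0,0,-3],"delta_rot":[0,0,0]},{"translation":[0,0,-3],"delta_rot":[0,0,0]},{"translation":[0,0,-1.5],"delta_rot":[0,0,0]}]'
python3 -m creep '[{"translation":[0,0,-1],"delta_rot":[0,0,0]},{"translation":[0,0,0],"delta_rot":[0,0,0]},{"translation":[0,0,0],"delta_rot":[0,0,0]}]'
python3 -c "
from h import *
st()"
```

```text
time_s: 8.37
ee_pos: [604.7, 59.5, 184.8]
ee_rot: [97.7, 89.7, 4.5]
force: [0.4, 0.5, -2.5]
gripper_width: 13.7
time_s: 8.78
ee_pos: [622.2, 34.1, 50.3]
ee_rot: [-85.0, 89.5, -178.3]
force: [0.1, -0.0, -3.7]
gripper_width: 13.8
time_s: 9.03
ee_pos: [625.6, 34.8, 45.3]
ee_rot: [-88.1, 90.0, 178.7]
force: [-0.4, 0.5, -2.4]
gripper_width: 13.7
t 9.03 pos [625.6  34.8  45.3] yang -3.21 x [-0.  0. -1.] F [-0.4  0.5 -2.4] w 13.7
```

Still holding; lower the last 16 mm and release.

```bash
python3 -m creep '[{"translation":[0,0,-0.8],"delta_rot":[0,0,0]},{"translation":[0,0,-0.6],"delta_rot":[0,0,0]},{"translation":[0,0,0],"delta_rot":[0,0,0]}]'
python3 -c "
from h import *
st()"
```

```text
time_s: 9.28
ee_pos: [625.1, 34.7, 31.0]
ee_rot: [-81.0, 90.0, -174.2]
force: [-1.0, -0.3, -3.1]
gripper_width: 13.9
t 9.28 pos [625.1  34.7  31. ] yang -3.21 x [-0.001 -0.    -1.   ] F [-1.  -0.3 -3.1] w 13.9
```

```bash
python3 -m creep '[{"translation":[0,0,-0.2],"delta_rot":[0,0,0]},{"translation":[0,0,0],"delta_rot":[0,0,0]}]'
python3 -m creep '[{"translation":[0,0,0],"delta_rot":[0,0,0]},{"translation":[0,0,0],"delta_rot":[0,0,0]},{"translation":[0,0,0],"delta_rot":[0,0,0]},{"translation":[0,0,0],"delta_rot":[0,0,0]}]' 0.1
python3 -m creep '[{"translation":[0,0,1],"delta_rot":[0,0,0]},{"translation":[0,0,3],"delta_rot":[0,0,0]},{"translation":[0,0,4],"delta_rot":[0,0,0]},{"translation":[0,0,4],"delta_rot":[0,0,0.12]},{"translation":[0,0,4],"delta_rot":[0,0,0.12]}]'
```

```text
time_s: 9.45
ee_pos: [625.8, 34.7, 29.6]
ee_rot: [95.3, 90.0, 2.1]
force: [-0.1, -0.1, -2.2]
gripper_width: 13.7
time_s: 9.78
ee_pos: [626.0, 34.7, 30.0]
ee_rot: [94.9, 89.9, 1.7]
force: [0.0, 0.6, -0.1]
gripper_width: 37.5
time_s: 10.2
ee_pos: [625.3, 34.7, 192.0]
ee_rot: [84.4, 90.0, 5.2]
force: [0.8, 0.7, -0.7]
gripper_width: 50.4
```

```bash
python3 -m creep '[{"translation":[-0.8,1.4,1],"delta_rot":[0,0,0.121]},{"translation":[-0.8,1.4,1],"delta_rot":[0,0,0.121]},{"translation":[-0.8,1.4,1],"delta_rot":[0,0,0.121]},{"translation":[-0.8,1.4,1],"delta_rot":[0,0,0.121]},{"translation":[-0.8,1.4,0.5],"delta_rot":[0,0,0.121]}]' -0.08
python3 -m creep '[{"translation":[-0.8,1.4,0],"delta_rot":[0,0,0.121]},{"translation":[-0.8,1.4,0],"delta_rot":[0,0,0.121]},{"translation":[-0.8,1.4,0],"delta_rot":[0,0,0.121]},{"translation":[-0.8,1.4,0],"delta_rot":[0,0,0.121]},{"translation":[-0.8,1.4,0],"delta_rot":[0,0,0.121]}]'
python3 -m creep '[{"translation":[-0.5,0.8,0],"delta_rot":[0,0,0.121]},{"translation":[0,0,0],"delta_rot":[0,0,0]},{"translation":[0,0,0],"delta_rot":[0,0,0]},{"translation":[0,0,0],"delta_rot":[0,0,0]}]'
python3 - <<'E'
from h import *
st();P,im,d=snap("wrist","w4");st()
E
```

```text
time_s: 10.62
ee_pos: [585.6, 105.3, 236.9]
ee_rot: [55.6, 89.8, 11.1]
force: [0.3, 0.1, 0.6]
gripper_width: 41.9
time_s: 11.03
ee_pos: [545.1, 175.3, 235.5]
ee_rot: [31.7, 89.9, 21.9]
force: [0.6, -0.0, 0.1]
gripper_width: 41.8
time_s: 11.37
ee_pos: [540.9, 182.2, 234.9]
ee_rot: [1.6, 89.9, -1.7]
force: [-0.9, 0.3, -0.0]
gripper_width: 41.8
t 11.37 pos [540.9 182.2 234.9] yang 86.64 x [ 0.001 -0.    -1.   ] F [-0.9  0.3 -0. ] w 41.8
t 11.42 pos [541.  182.1 234.7] yang 86.64 x [ 0.001 -0.    -1.   ] F [0.1 0.3 1. ] w 42.3
```

View pics/w4.png

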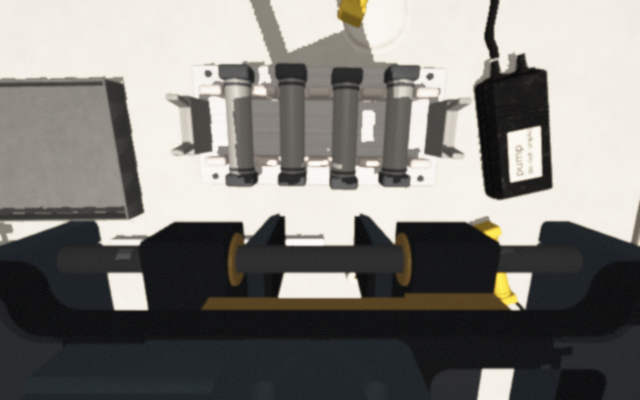

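```bash
python3 - <<'E'
from h import *
P,im,d=load("w4"); X=cloud(P,d)[:205].reshape(-1,3)
X=X[np.isfinite(X[:,2])]
a=np.radians(-3.3); c=np.array([469.5,184])
ex=np.array([np.cos(a),np.sin(a)]); ey=np.array([-ex[1],ex[0]])
q=np.c_[(X[:,:2]-c)@ex,(X[:,:2]-c)@ey,X[:,2]]
s=q[(q[:,2]>84)&(q[:,2]<97)&(abs(q[:,0])<75)&(abs(q[:,1])<125)]
for y0 in(-82.5,-27.5,27.5,82.5):
    m=s[abs(s[:,1]-y0)<20]; 
    capm=m[abs(m[:,0])>48]; body=m[abs(m[:,0])<30]
    r=cv2.minAreaRect(m[:,:2].astype(np.float32))
    xs=(np.percentile(m[:,0],1)+np.percentile(m[:,0],99))/2
    lo=m[m[:,0]<-20][:,1];hi=m[m[:,0]>20][:,1]
    yc=[np.mean(np.percentile(v,[5,95])) for v in (lo,hi)]
    bb=body[body[:,2]>88]
    print(y0,len(m),"xmid",round(xs,1),"y at ends",np.round(yc,1),"bodytop y",np.round(np.mean(bb[:,1]),1),"ztop",np.round(np.percentile(body[:,2],95),1))
    mid=np.array([xs,np.mean(bb[:,1])]); print("   world",np.round(c+mid[0]*ex+mid[1]*ey,1))
# tray
t=q
T=X[(X[:,2]>28)&(X[:,2]<42)&(X[:,1]<20)]
print("tray rim",len(T),np.round(np.percentile(T,[1,99],axis=0),0))
E
```

```text
-82.5 3071 xmid 1.2 y at ends [-79.4 -80.8] bodytop y -80.1 ztop 92.6
   world [466.1 103.9]
-27.5 3054 xmid 0.9 y at ends [-25.  -26.3] bodytop y -25.6 ztop 92.6
   world [468.9 158.3]
27.5 3018 xmid 4.5 y at ends [29.4 28.3] bodytop y 28.8 ztop 92.7
   world [475.6 212.5]
82.5 3084 xmid 2.0 y at ends [83.7 82.6] bodytop y 83.2 ztop 92.7
   world [476.3 267. ]
tray rim 1149 [[ 396. -175.   28.]
 [ 547.  -57.   37.]]
```

```bash
python3 -m creep '[{"translation":[-3,-3,-1],"delta_rot":[0,0,0]},{"translation":[-3,-3,-1],"delta_rot":[0,0,0]},{"translation":[-1.5,-1.8,-3],"delta_rot":[0,0,0]},{"translation":[0,0,-3],"delta_rot":[0,0,0]},{"translation":[0,0,0],"delta_rot":[0,0,0]}]' - 30
python3 -m creep '[{"translation":[0,0,0],"delta_rot":[0,0,0]},{"translation":[0,0,0],"delta_rot":[0,0,0]}]'
python3 - <<'E'
from h import *
st()
P,im,d=snap("side","sd3"); zoom(im,250,200,400,310,5,"sd3z"); snap("wrist","w5")
E
```

```text
time_s: 11.83
ee_pos: [464.1, 105.1, 151.2]
ee_rot: [-165.0, 89.4, -168.5]
force: [-1.9, 0.4, -0.5]
gripper_width: 41.8
time_s: 12.0
ee_pos: [470.1, 107.5, 156.7]
ee_rot: [16.9, 89.8, 13.7]
force: [-0.0, -0.2, 0.6]
gripper_width: 42.2
t 12.0 pos [470.1 107.5 156.7] yang 86.74 x [ 0.003  0.001 -1.   ] F [-0.  -0.2  0.6] w 42.2
```

View pics/sd3z.png

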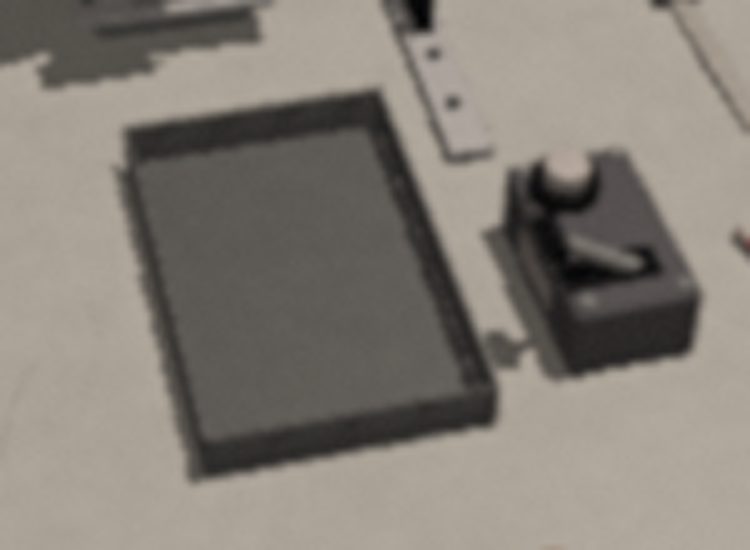

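View pics/w5.png

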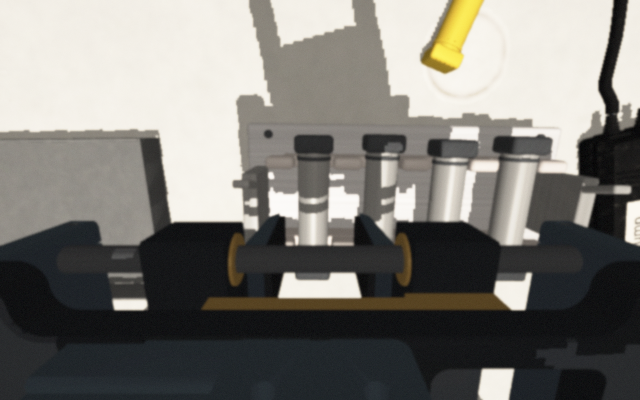

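```bash
python3 - <<'E'
from h import *
c=np.array([(125,130),(380,93),(495,392),(198,445)],float)/5+[250,200]
w=cast("side",c,35); print(np.round(w,1)); print(w.mean(0))
for i in range(4): print(np.linalg.norm(w[i]-w[(i+1)%4]), np.degrees(np.arctan2(*(w[(i+1)%4]-w[i])[1::-1])))
E
python3 -m creep '[{"translation":[-0.4,-0.36,-2],"delta_rot":[0,0,0]},{"translation":[0,0,-2],"delta_rot":[0,0,0]},{"translation":[0,0,-2],"delta_rot":[0,0,0]},{"translation":[0,0,-1.45],"delta_rot":[0,0,0]},{"translation":[0,0,0],"delta_rot":[0,0,0]}]'
python3 -m creep '[{"translation":[0,0,0],"delta_rot":[0,0,0]}]'
python3 -c "
from h import *
st()"
```

```text
[[ 401.7  -65.5   35. ]
 [ 567.2  -76.3   35. ]
 [ 553.1 -331.3   35. ]
 [ 385.1 -321.4   35. ]]
[ 476.79713416 -198.6364373    35.        ]
165.78481613046253 -3.7182871866427534
255.38765263789395 -93.14728526461386
168.30117780029914 176.64033881443302
256.4283970060398 86.28887433138355
time_s: 12.52
ee_pos: [463.6, 103.9, 79.4]
ee_rot: [-167.0, 89.8, -170.2]
force: [-0.7, -0.1, -0.6]
gripper_width: 41.9
time_s: 12.6
ee_pos: [465.1, 104.1, 81.3]
ee_rot: [21.8, 90.0, 18.6]
force: [0.6, -0.3, -0.2]
gripper_width: 41.5
t 12.6 pos [465.1 104.1  81.3] yang 86.81 x [ 0.001  0.    -1.   ] F [ 0.6 -0.3 -0.2] w 41.5
```

```bash
python3 -m creep '[{"translation":[0,0,0],"delta_rot":[0,0,0]},{"translation":[0,0,0],"delta_rot":[0,0,0]},{"translation":[0,0,0],"delta_rot":[0,0,0]},{"translation":[0,0,0],"delta_rot":[0,0,0]},{"translation":[0,0,0],"delta_rot":[0,0,0]}]' -1 35
python3 -m creep '[{"translation":[0,0,0.5],"delta_rot":[0,0,0]},{"translation":[0,0,1],"delta_rot":[0,0,0]},{"translation":[0,0,2],"delta_rot":[0,0,0]},{"translation":[0,0,3],"delta_rot":[0,0,0]},{"translation":[0,-2,3],"delta_rot":[0,0,0]}]'
python3 -c "
from h import *
st()"
```

```text
time_s: 13.02
ee_pos: [465.2, 103.9, 81.9]
ee_rot: [16.2, 89.8, 13.0]
force: [0.1, -0.6, 5.3]
gripper_width: 25.3
time_s: 13.43
ee_pos: [463.3, 85.3, 176.2]
ee_rot: [158.9, 89.8, 155.8]
force: [0.6, 0.8, -1.0]
gripper_width: 25.5
t 13.43 pos [463.3  85.3 176.2] yang 86.92 x [-0.003  0.001 -1.   ] F [ 0.6  0.8 -1. ] w 25.5
```

```bash
python3 -m creep '[{"translation":[0.1,-3.5,0],"delta_rot":[0,0,0]},{"translation":[0.1,-4,0],"delta_rot":[0,0,0]},{"translation":[0.1,-4,0],"delta_rot":[0,0,0]},{"translation":[0.1,-4,0],"delta_rot":[0,0,0]},{"translation":[0.1,-4,0],"delta_rot":[0,0,0]}]'
python3 -m creep '[{"translation":[0.1,-4,0],"delta_rot":[0,0,0]},{"translation":[0.1,-4,-0.5],"delta_rot":[0,0,0]},{"translation":[0.1,-4,-1],"delta_rot":[0,0,0]},{"translation":[0.1,-4,-1],"delta_rot":[0,0,0]},{"translation":[0,-0.8,-2],"delta_rot":[0,0,0]}]'
python3 -m creep '[{"translation":[0,0,-2.5],"delta_rot":[0,0,0]},{"translation":[0,0,-2.5],"delta_rot":[0,0,0]},{"translation":[0,0,-1],"delta_rot":[0,0,0]},{"translation":[0,0,0],"delta_rot":[0,0,0]}]'
python3 - <<'E'
from h import *
st();snap("wrist","w6")
E
```

```text
time_s: 13.85
ee_pos: [468.4, -112.9, 175.8]
ee_rot: [151.4, 90.0, 148.2]
force: [0.8, -0.5, -1.5]
gripper_width: 24.8
time_s: 14.27
ee_pos: [474.5, -285.8, 131.9]
ee_rot: [-46.0, 89.6, -49.4]
force: [1.8, -0.7, -0.9]
gripper_width: 25.3
time_s: 14.6
ee_pos: [471.2, -278.1, 68.2]
ee_rot: [150.3, 89.6, 147.1]
force: [-0.4, -0.4, -1.5]
gripper_width: 25.9
t 14.6 pos [ 471.2 -278.1   68.2] yang 86.78 x [-0.006  0.004 -1.   ] F [-0.4 -0.4 -1.5] w 25.9
```

View pics/w6.png

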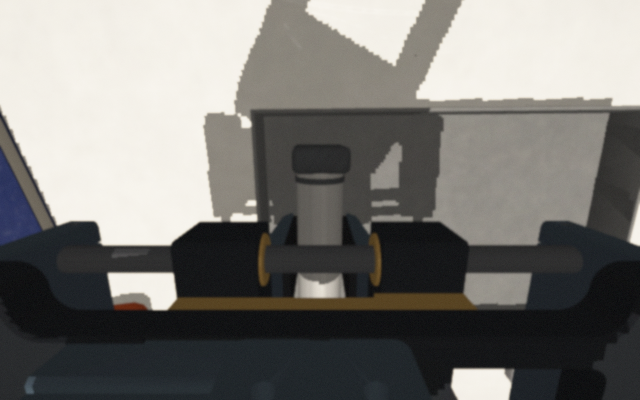

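```bash
python3 -m creep '[{"translation":[0,0,-2],"delta_rot":[0,0,0]},{"translation":[0,0,-1.6],"delta_rot":[0,0,0]},{"translation":[0,0,-0.6],"delta_rot":[0,0,0]},{"translation":[0,0,0],"delta_rot":[0,0,0]}]'
python3 -c "
from h import *
st()"
```

```text
time_s: 14.98
ee_pos: [473.2, -279.0, 28.9]
ee_rot: [146.1, 90.0, 142.9]
force: [0.3, -1.4, -1.5]
gripper_width: 25.3
t 14.98 pos [ 473.2 -279.    28.9] yang 86.82 x [-0.001  0.    -1.   ] F [ 0.3 -1.4 -1.5] w 25.3
```

```bash
python3 -m creep '[{"translation":[0,0,-0.4],"delta_rot":[0,0,0]},{"translation":[0,0,-0.3],"delta_rot":[0,0,0]},{"translation":[0,0,0],"delta_rot":[0,0,0]}]'
python3 -c "
from h import *
st()"
```

```text
time_s: 15.23
ee_pos: [474.1, -279.7, 22.6]
ee_rot: [-25.6, 89.9, -28.8]
force: [1.4, -0.7, -0.4]
gripper_width: 24.8
t 15.23 pos [ 474.1 -279.7   22.6] yang 86.8 x [ 0.002 -0.001 -1.   ] F [ 1.4 -0.7 -0.4] w 24.8
```

```bash
python3 -m creep '[{"translation":[0,0,-0.15],"delta_rot":[0,0,0]},{"translation":[0,0,0],"delta_rot":[0,0,0]}]'
python3 -m creep '[{"translation":[0,0,0],"delta_rot":[0,0,0]},{"translation":[0,0,0],"delta_rot":[0,0,0]},{"translation":[0,0,0],"delta_rot":[0,0,0]}]' -0.1
python3 -m creep '[{"translation":[0,0,0.5],"delta_rot":[0,0,0]},{"translation":[0,0,2.5],"delta_rot":[0,0,0]},{"translation":[0,0,4],"delta_rot":[0,0,0]},{"translation":[0,1,4],"delta_rot":[0,0,0]},{"translation":[0,3,4],"delta_rot":[0,0,0]}]'
python3 -c "
from h import *
st()"
```

```text
time_s: 15.4
ee_pos: [474.1, -279.8, 22.3]
ee_rot: [-23.2, 89.9, -26.4]
force: [-1.6, 1.5, 7.7]
gripper_width: 25.3
time_s: 15.65
ee_pos: [473.4, -279.4, 20.6]
ee_rot: [-26.0, 90.0, -29.2]
force: [-0.8, -0.2, -0.0]
gripper_width: 39.9
time_s: 16.07
ee_pos: [474.1, -246.2, 166.4]
ee_rot: [-39.2, 89.8, -42.5]
force: [0.7, -0.0, 0.4]
gripper_width: 41.1
t 16.07 pos [ 474.1 -246.2  166.4] yang 86.65 x [ 0.003 -0.002 -1.   ] F [ 0.7 -0.   0.4] w 41.1
```

```bash
python3 -m creep '[{"translation":[-0.05,3.9,0],"delta_rot":[0,0,0]},{"translation":[-0.05,3.9,0],"delta_rot":[0,0,0]},{"translation":[-0.05,3.9,0],"delta_rot":[0,0,0]},{"translation":[-0.05,3.9,0],"delta_rot":[0,0,0]},{"translation":[-0.05,3.9,0],"delta_rot":[0,0,0]}]'
python3 -m creep '[{"translation":[-0.05,3.9,0],"delta_rot":[0,0,0]},{"translation":[-0.05,3.9,0],"delta_rot":[0,0,0]},{"translation":[-0.05,3.9,0],"delta_rot":[0,0,0]},{"translation":[-0.05,3.9,0],"delta_rot":[0,0,0]},{"translation":[-0.05,3.9,0],"delta_rot":[0,0,0]}]' -0.08
python3 -m creep '[{"translation":[0,1,-2],"delta_rot":[0,0,0]},{"translation":[0,0,-1],"delta_rot":[0,0,0]},{"translation":[0,0,0],"delta_rot":[0,0,0]},{"translation":[0,0,0],"delta_rot":[0,0,0]}]'
python3 -c "
from h import *
st()
P,im,d=snap('wrist','w7')"
```

```text
time_s: 16.48
ee_pos: [470.3, -47.6, 164.1]
ee_rot: [9.3, 90.0, 6.0]
force: [0.6, -0.4, 0.4]
gripper_width: 41.2
time_s: 16.9
ee_pos: [467.8, 147.6, 164.0]
ee_rot: [15.2, 90.0, 12.0]
force: [0.8, 0.1, -0.1]
gripper_width: 41.6
time_s: 17.23
ee_pos: [467.7, 154.7, 133.2]
ee_rot: [-150.7, 89.9, -154.0]
force: [-0.0, -0.3, 0.6]
gripper_width: 41.8
t 17.23 pos [467.7 154.7 133.2] yang 86.77 x [-0.002 -0.001 -1.   ] F [-0.  -0.3  0.6] w 41.8
```

View pics/w7.png

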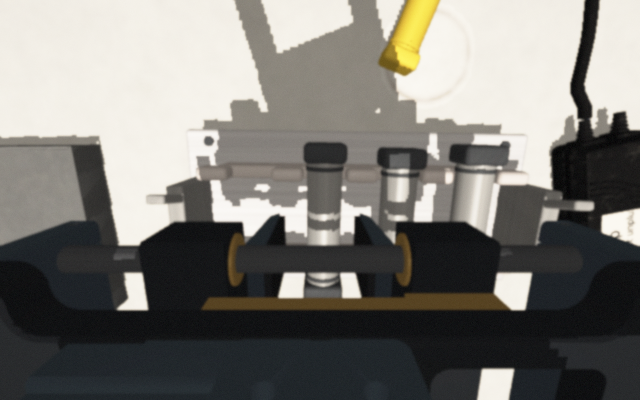

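```bash
python3 -m creep '[{"translation":[0.1,0.36,-1],"delta_rot":[0,0,0]},{"translation":[0,0,-2],"delta_rot":[0,0,0]},{"translation":[0,0,-1.6],"delta_rot":[0,0,0]},{"translation":[0,0,-0.6],"delta_rot":[0,0,0]},{"translation":[0,0,0],"delta_rot":[0,0,0]}]'
python3 -m creep '[{"translation":[0,0,0],"delta_rot":[0,0,0]}]'
```

```text
time_s: 17.7
ee_pos: [468.5, 158.4, 80.4]
ee_rot: [-160.6, 89.8, -163.9]
force: [-0.3, -0.1, -0.5]
gripper_width: 42.0
time_s: 17.78
ee_pos: [469.7, 159.0, 81.9]
ee_rot: [29.9, 90.0, 26.6]
force: [0.3, -0.0, 0.5]
gripper_width: 41.8
```

```bash
python3 -m creep '[{"translation":[0,0,0],"delta_rot":[0,0,0]},{"translation":[0,0,0],"delta_rot":[0,0,0]},{"translation":[0,0,0],"delta_rot":[0,0,0]},{"translation":[0,0,0],"delta_rot":[0,0,0]},{"translation":[0,0,0],"delta_rot":[0,0,0]}]' -1 35
python3 -m creep '[{"translation":[0,0,0.5],"delta_rot":[0,0,0]},{"translation":[0,0,1],"delta_rot":[0,0,0]},{"translation":[0,0,2],"delta_rot":[0,0,0]},{"translation":[0,0,3],"delta_rot":[0,0,0]},{"translation":[0,-1,3],"delta_rot":[0,0,0]}]'
python3 -c "
from h import *
st()"
```

```text
time_s: 18.2
ee_pos: [469.8, 159.4, 82.4]
ee_rot: [15.0, 89.9, 11.8]
force: [-0.1, -0.4, 4.1]
gripper_width: 25.3
time_s: 18.62
ee_pos: [468.6, 150.2, 177.7]
ee_rot: [165.7, 89.9, 162.6]
force: [1.2, -0.7, -1.4]
gripper_width: 25.2
t 18.62 pos [468.6 150.2 177.7] yang 86.86 x [-0.002  0.001 -1.   ] F [ 1.2 -0.7 -1.4] w 25.2
```

```bash
python3 -m creep '[{"translation":[0.1,-3.5,0],"delta_rot":[0,0,0]},{"translation":[0.1,-4,0],"delta_rot":[0,0,0]},{"translation":[0.1,-4,0],"delta_rot":[0,0,0]},{"translation":[0.1,-4,0],"delta_rot":[0,0,0]},{"translation":[0.1,-4,0],"delta_rot":[0,0,0]}]'
python3 -m creep '[{"translation":[0.1,-4,0],"delta_rot":[0,0,0]},{"translation":[0.1,-4,0],"delta_rot":[0,0,0]},{"translation":[0,-4,-0.5],"delta_rot":[0,0,0]},{"translation":[0,-4,-1],"delta_rot":[0,0,0]},{"translation":[0,-2,-2],"delta_rot":[0,0,0]}]'
python3 -m creep '[{"translation":[0,0,-2.5],"delta_rot":[0,0,0]},{"translation":[0,0,-2.5],"delta_rot":[0,0,0]},{"translation":[0,0,-2],"delta_rot":[0,0,0]},{"translation":[0,0,0],"delta_rot":[0,0,0]},{"translation":[0,0,0],"delta_rot":[0,0,0]}]'
python3 - <<'E'
from h import *
st();snap("wrist","w8")
E
```

```text
time_s: 19.03
ee_pos: [473.8, -47.2, 177.4]
ee_rot: [21.4, 90.0, 18.3]
force: [1.2, -0.2, -0.9]
gripper_width: 25.6
time_s: 19.45
ee_pos: [477.7, -230.6, 143.9]
ee_rot: [-33.2, 89.6, -36.6]
force: [1.4, -1.0, -0.7]
gripper_width: 25.5
time_s: 19.87
ee_pos: [475.8, -225.4, 71.5]
ee_rot: [152.2, 89.9, 149.0]
force: [1.0, -0.0, -1.1]
gripper_width: 25.3
t 19.87 pos [ 475.8 -225.4   71.5] yang 86.78 x [-0.002  0.001 -1.   ] F [ 1.  -0.  -1.1] w 25.3
```

View pics/w8.png

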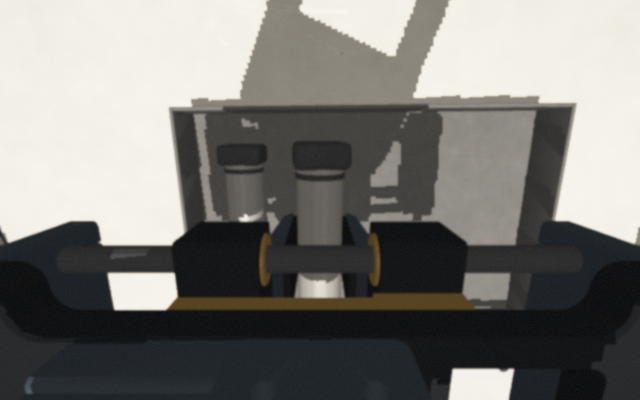

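```bash
python3 -m creep '[{"translation":[0,0,-2],"delta_rot":[0,0,0]},{"translation":[0,0,-1.6],"delta_rot":[0,0,0]},{"translation":[0,0,-0.8],"delta_rot":[0,0,0]},{"translation":[0,0,-0.4],"delta_rot":[0,0,0]},{"translation":[0,0,0],"delta_rot":[0,0,0]}]'
python3 -m creep '[{"translation":[0,0,0],"delta_rot":[0,0,0]}]'
```

```text
time_s: 20.33
ee_pos: [476.7, -225.7, 24.1]
ee_rot: [-15.7, 90.0, -18.9]
force: [0.5, 0.5, -1.8]
gripper_width: 25.1
time_s: 20.42
ee_pos: [477.0, -226.0, 24.7]
ee_rot: [-20.9, 89.9, -24.1]
force: [-0.1, 0.5, -1.4]
gripper_width: 25.3
```

```bash
python3 -m creep '[{"translation":[0,0,-0.35],"delta_rot":[0,0,0]},{"translation":[0,0,0],"delta_rot":[0,0,0]}]'
python3 -m creep '[{"translation":[0,0,0],"delta_rot":[0,0,0]},{"translation":[0,0,0],"delta_rot":[0,0,0]},{"translation":[0,0,0],"delta_rot":[0,0,0]}]' -0.15
python3 -m creep '[{"translation":[0,0,0.5],"delta_rot":[0,0,0]},{"translation":[0,0,2.5],"delta_rot":[0,0,0]},{"translation":[0,0,4],"delta_rot":[0,0,0]},{"translation":[0,1,4],"delta_rot":[0,0,0]},{"translation":[0,3,4],"delta_rot":[0,0,0]}]'
python3 -c "
from h import *
st()"
```

```text
time_s: 20.58
ee_pos: [477.6, -226.8, 22.4]
ee_rot: [-31.2, 89.8, -34.4]
force: [-2.5, -1.4, 8.2]
gripper_width: 25.4
time_s: 20.83
ee_pos: [476.6, -225.8, 20.6]
ee_rot: [-14.9, 89.9, -18.1]
force: [-0.6, 0.1, -0.8]
gripper_width: 38.4
time_s: 21.25
ee_pos: [477.1, -192.4, 166.3]
ee_rot: [-34.1, 89.8, -37.4]
force: [1.3, -0.3, -0.2]
gripper_width: 38.6
t 21.25 pos [ 477.1 -192.4  166.3] yang 86.65 x [ 0.003 -0.002 -1.   ] F [ 1.3 -0.3 -0.2] w 38.6
```

```bash
python3 -m creep '[{"translation":[0,4,0],"delta_rot":[0,0,0]},{"translation":[0,4,0],"delta_rot":[0,0,0]},{"translation":[0,4,0],"delta_rot":[0,0,0]},{"translation":[0,4,0],"delta_rot":[0,0,0]},{"translation":[0,4,0],"delta_rot":[0,0,0]}]'
python3 -m creep '[{"translation":[0,4,0],"delta_rot":[0,0,0]},{"translation":[0,4,0],"delta_rot":[0,0,0]},{"translation":[0,4,0],"delta_rot":[0,0,0]},{"translation":[0,4,0],"delta_rot":[0,0,0]},{"translation":[0,3.5,0],"delta_rot":[0,0,0]}]' -0.08
python3 -m creep '[{"translation":[0,0.9,-2],"delta_rot":[0,0,0]},{"translation":[0,0,-1],"delta_rot":[0,0,0]},{"translation":[0,0,0],"delta_rot":[0,0,0]},{"translation":[0,0,0],"delta_rot":[0,0,0]}]'
python3 -c "
from h import *
st()
P,im,d=snap('wrist','w9')"
```

```text
time_s: 21.67
ee_pos: [475.8, 11.1, 164.0]
ee_rot: [13.9, 90.0, 10.7]
force: [0.0, -0.5, 0.8]
gripper_width: 38.5
time_s: 22.08
ee_pos: [475.8, 206.9, 163.9]
ee_rot: [56.1, 90.0, 52.9]
force: [1.0, 0.0, -0.1]
gripper_width: 41.9
time_s: 22.42
ee_pos: [475.6, 212.2, 132.9]
ee_rot: [-145.9, 89.9, -149.1]
force: [0.2, -1.0, 0.8]
gripper_width: 42.2
t 22.42 pos [475.6 212.2 132.9] yang 86.76 x [-0.002 -0.001 -1.   ] F [ 0.2 -1.   0.8] w 42.2
```

View pics/w9.png

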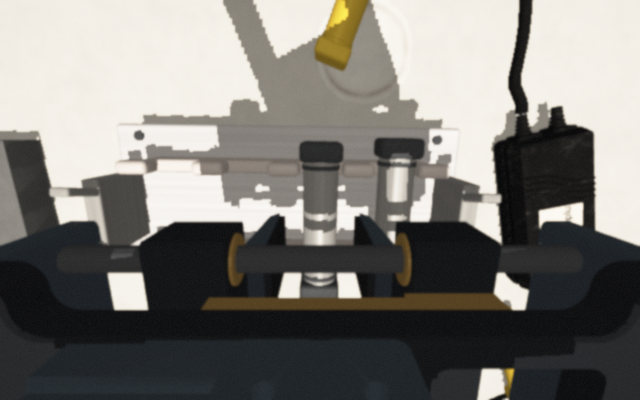

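```bash
python3 -m creep '[{"translation":[-0.1,0,-1],"delta_rot":[0,0,0]},{"translation":[0,0,-2],"delta_rot":[0,0,0]},{"translation":[0,0,-1.6],"delta_rot":[0,0,0]},{"translation":[0,0,-0.6],"delta_rot":[0,0,0]},{"translation":[0,0,0],"delta_rot":[0,0,0]}]'
python3 -m creep '[{"translation":[0,0,0],"delta_rot":[0,0,0]}]'
python3 -m creep '[{"translation":[0,0,0],"delta_rot":[0,0,0]},{"translation":[0,0,0],"delta_rot":[0,0,0]},{"translation":[0,0,0],"delta_rot":[0,0,0]},{"translation":[0,0,0],"delta_rot":[0,0,0]},{"translation":[0,0,0],"delta_rot":[0,0,0]}]' -1 35
python3 -m creep '[{"translation":[0,0,0.5],"delta_rot":[0,0,0]},{"translation":[0,0,1],"delta_rot":[0,0,0]},{"translation":[0,0,2],"delta_rot":[0,0,0]},{"translation":[0,0,3],"delta_rot":[0,0,0]},{"translation":[0,-1,3],"delta_rot":[0,0,0]}]'
python3 -c "
from h import *
st()"
```

```text
time_s: 22.88
ee_pos: [474.4, 212.1, 80.2]
ee_rot: [-154.8, 89.8, -158.1]
force: [1.3, 0.0, -1.0]
gripper_width: 42.0
time_s: 22.97
ee_pos: [475.6, 212.9, 81.7]
ee_rot: [35.9, 90.0, 32.6]
force: [-0.7, -0.3, -0.1]
gripper_width: 41.8
time_s: 23.38
ee_pos: [475.8, 213.5, 82.3]
ee_rot: [20.4, 89.9, 17.2]
force: [0.1, -0.7, 4.5]
gripper_width: 25.2
time_s: 23.8
ee_pos: [474.7, 204.2, 177.5]
ee_rot: [168.2, 89.9, 165.1]
force: [0.1, 0.2, -0.4]
gripper_width: 25.4
t 23.8 pos [474.7 204.2 177.5] yang 86.86 x [-0.002  0.    -1.   ] F [ 0.1  0.2 -0.4] w 25.4
```

```bash
python3 -m creep '[{"translation":[0.1,-3.5,0],"delta_rot":[0,0,0]},{"translation":[0.1,-4,0],"delta_rot":[0,0,0]},{"translation":[0.1,-4,0],"delta_rot":[0,0,0]},{"translation":[0.1,-4,0],"delta_rot":[0,0,0]},{"translation":[0,-4,0],"delta_rot":[0,0,0]}]'
python3 -m creep '[{"translation":[0,-4,0],"delta_rot":[0,0,0]},{"translation":[0,-4,0],"delta_rot":[0,0,0]},{"translation":[0,-4,-0.5],"delta_rot":[0,0,0]},{"translation":[0,-4,-1],"delta_rot":[0,0,0]},{"translation":[0,-2,-2],"delta_rot":[0,0,0]}]'
python3 -m creep '[{"translation":[0,0,-2.5],"delta_rot":[0,0,0]},{"translation":[0,0,-2.5],"delta_rot":[0,0,0]},{"translation":[0,0,-2],"delta_rot":[0,0,0]},{"translation":[0,0,0],"delta_rot":[0,0,0]},{"translation":[0,0,0],"delta_rot":[0,0,0]}]'
python3 - <<'E'
from h import *
st();snap("wrist","w10")
E
```

```text
time_s: 24.22
ee_pos: [478.9, 6.7, 177.2]
ee_rot: [17.7, 89.9, 14.5]
force: [0.6, -0.6, -0.8]
gripper_width: 25.4
time_s: 24.63
ee_pos: [480.8, -176.3, 143.7]
ee_rot: [-27.9, 89.6, -31.2]
force: [0.4, 0.3, -1.5]
gripper_width: 25.2
time_s: 25.05
ee_pos: [478.8, -171.5, 71.3]
ee_rot: [156.9, 89.9, 153.6]
force: [-0.5, -0.3, 0.0]
gripper_width: 25.2
t 25.05 pos [ 478.8 -171.5   71.3] yang 86.79 x [-0.002  0.001 -1.   ] F [-0.5 -0.3  0. ] w 25.2
```

View pics/w10.png

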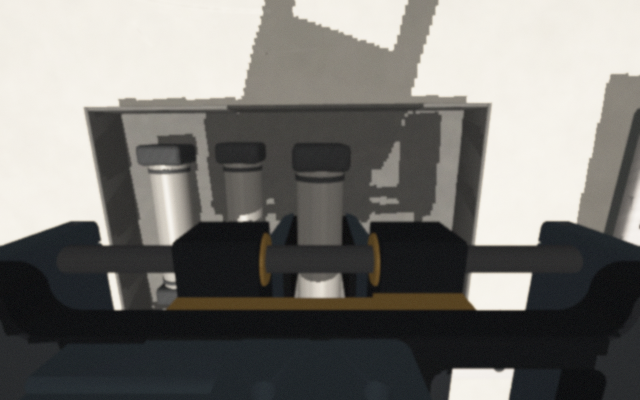

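```bash
python3 -m creep '[{"translation":[0,0,-2],"delta_rot":[0,0,0]},{"translation":[0,0,-1.6],"delta_rot":[0,0,0]},{"translation":[0,0,-0.8],"delta_rot":[0,0,0]},{"translation":[0,0,-0.4],"delta_rot":[0,0,0]},{"translation":[0,0,0],"delta_rot":[0,0,0]}]'
python3 -m creep '[{"translation":[0,0,-0.3],"delta_rot":[0,0,0]},{"translation":[0,0,0],"delta_rot":[0,0,0]}]'
python3 -c "
from h import *
st()"
```

```text
time_s: 25.52
ee_pos: [479.7, -171.7, 23.9]
ee_rot: [-9.3, 90.0, -12.5]
force: [-0.2, -0.6, -1.6]
gripper_width: 25.2
time_s: 25.68
ee_pos: [480.4, -172.2, 22.2]
ee_rot: [-19.0, 89.8, -22.2]
force: [-0.9, -0.3, 4.5]
gripper_width: 25.4
t 25.68 pos [ 480.4 -172.2   22.2] yang 86.79 x [ 0.003 -0.001 -1.   ] F [-0.9 -0.3  4.5] w 25.4
```

```bash
python3 -m creep '[{"translation":[0,0,0],"delta_rot":[0,0,0]},{"translation":[0,0,0],"delta_rot":[0,0,0]},{"translation":[0,0,0],"delta_rot":[0,0,0]}]' -0.15
python3 -m creep '[{"translation":[0,0,0.5],"delta_rot":[0,0,0]},{"translation":[0,0,2.5],"delta_rot":[0,0,0]},{"translation":[0,0,4],"delta_rot":[0,0,0]},{"translation":[0,1,4],"delta_rot":[0,0,0]},{"translation":[0,3,4],"delta_rot":[0,0,0]}]'
python3 -m creep '[{"translation":[0,4,0],"delta_rot":[0,0,0]},{"translation":[0,4,0],"delta_rot":[0,0,0]},{"translation":[0,4,0],"delta_rot":[0,0,0]},{"translation":[0,4,0],"delta_rot":[0,0,0]},{"translation":[0,4,0],"delta_rot":[0,0,0]}]'
python3 -m creep '[{"translation":[0,4,0],"delta_rot":[0,0,0]},{"translation":[-0.1,4,0],"delta_rot":[0,0,0]},{"translation":[-0.1,4,0],"delta_rot":[0,0,0]},{"translation":[-0.1,4,0],"delta_rot":[0,0,0]},{"translation":[0,3.5,0],"delta_rot":[0,0,0]}]' -0.08
python3 -m creep '[{"translation":[0,1,-2],"delta_rot":[0,0,0]},{"translation":[0,0,-1],"delta_rot":[0,0,0]},{"translation":[0,0,0],"delta_rot":[0,0,0]},{"translation":[0,0,0],"delta_rot":[0,0,0]}]'
python3 -c "
from h import *
st()
P,im,d=snap('wrist','w11')"
```

```text
time_s: 25.93
ee_pos: [479.7, -171.8, 21.1]
ee_rot: [-12.8, 89.9, -16.0]
force: [-0.3, 1.0, 0.3]
gripper_width: 38.1
time_s: 26.35
ee_pos: [480.1, -138.3, 166.7]
ee_rot: [-29.5, 89.8, -32.8]
force: [0.7, 0.5, 0.1]
gripper_width: 38.6
time_s: 26.77
ee_pos: [478.9, 65.1, 164.5]
ee_rot: [13.8, 89.9, 10.6]
force: [1.2, -0.8, -1.2]
gripper_width: 38.8
time_s: 27.18
ee_pos: [475.6, 260.9, 164.3]
ee_rot: [60.1, 90.0, 56.9]
force: [1.1, 0.1, -0.1]
gripper_width: 41.9
time_s: 27.52
ee_pos: [475.6, 267.2, 133.3]
ee_rot: [-141.5, 89.9, -144.7]
force: [-0.2, 0.5, -0.4]
gripper_width: 42.0
t 27.52 pos [475.6 267.2 133.3] yang 86.77 x [-0.002 -0.001 -1.   ] F [-0.2  0.5 -0.4] w 42.0
```

View pics/w11.png

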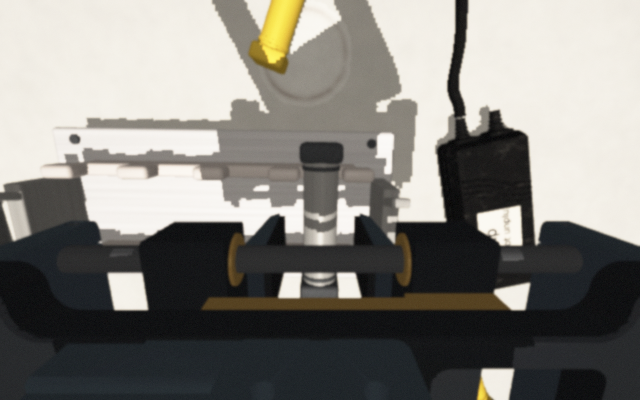

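```bash
python3 -m creep '[{"translation":[0,0,-1],"delta_rot":[0,0,0]},{"translation":[0,0,-2],"delta_rot":[0,0,0]},{"translation":[0,0,-1.6],"delta_rot":[0,0,0]},{"translation":[0,0,-0.6],"delta_rot":[0,0,0]},{"translation":[0,0,0],"delta_rot":[0,0,0]}]'
python3 -m creep '[{"translation":[0,0,0],"delta_rot":[0,0,0]}]'
python3 -m creep '[{"translation":[0,0,0],"delta_rot":[0,0,0]},{"translation":[0,0,0],"delta_rot":[0,0,0]},{"translation":[0,0,0],"delta_rot":[0,0,0]},{"translation":[0,0,0],"delta_rot":[0,0,0]},{"translation":[0,0,0],"delta_rot":[0,0,0]}]' -1 35
python3 -m creep '[{"translation":[0,0,0.5],"delta_rot":[0,0,0]},{"translation":[0,0,1],"delta_rot":[0,0,0]},{"translation":[0,0,2],"delta_rot":[0,0,0]},{"translation":[0,0,3],"delta_rot":[0,0,0]},{"translation":[0,-1,3],"delta_rot":[0,0,0]}]'
python3 -c "
from h import *
st()"
```

```text
time_s: 27.98
ee_pos: [475.6, 267.1, 80.6]
ee_rot: [-149.4, 89.8, -152.7]
force: [-0.3, 0.3, -0.2]
gripper_width: 42.2
time_s: 28.07
ee_pos: [476.7, 267.9, 82.1]
ee_rot: [37.6, 90.0, 34.3]
force: [-0.2, -0.3, 0.4]
gripper_width: 42.0
time_s: 28.48
ee_pos: [476.8, 268.5, 82.6]
ee_rot: [24.9, 89.9, 21.7]
force: [0.3, -0.4, 4.2]
gripper_width: 25.1
time_s: 28.9
ee_pos: [475.7, 259.2, 177.7]
ee_rot: [170.9, 89.9, 167.8]
force: [0.1, -0.4, -0.8]
gripper_width: 25.3
t 28.9 pos [475.7 259.2 177.7] yang 86.86 x [-0.002  0.    -1.   ] F [ 0.1 -0.4 -0.8] w 25.3
```

```bash
python3 -m creep '[{"translation":[0.1,-3.5,0],"delta_rot":[0,0,0]},{"translation":[0.1,-4,0],"delta_rot":[0,0,0]},{"translation":[0.1,-4,0],"delta_rot":[0,0,0]},{"translation":[0.1,-4,0],"delta_rot":[0,0,0]},{"translation":[0.1,-4,0],"delta_rot":[0,0,0]}]'
python3 -m creep '[{"translation":[0.1,-4,0],"delta_rot":[0,0,0]},{"translation":[0,-4,0],"delta_rot":[0,0,0]},{"translation":[0,-4,-0.5],"delta_rot":[0,0,0]},{"translation":[0,-4,-1],"delta_rot":[0,0,0]},{"translation":[0,-2.2,-2],"delta_rot":[0,0,0]}]'
python3 -m creep '[{"translation":[0,0,-2.5],"delta_rot":[0,0,0]},{"translation":[0,0,-2.5],"delta_rot":[0,0,0]},{"translation":[0,0,-2],"delta_rot":[0,0,0]},{"translation":[0,0,0],"delta_rot":[0,0,0]},{"translation":[0,0,0],"delta_rot":[0,0,0]}]'
python3 - <<'E'
from h import *
st();snap("wrist","w12")
E
```

```text
time_s: 29.32
ee_pos: [480.8, 61.8, 177.5]
ee_rot: [24.6, 90.0, 21.5]
force: [1.2, -0.6, -1.7]
gripper_width: 25.4
time_s: 29.73
ee_pos: [483.7, -122.7, 144.0]
ee_rot: [-22.0, 89.6, -25.3]
force: [0.4, -0.4, -1.4]
gripper_width: 25.4
time_s: 30.15
ee_pos: [481.8, -118.5, 71.7]
ee_rot: [163.0, 89.9, 159.8]
force: [0.2, -0.6, -1.1]
gripper_width: 25.6
t 30.15 pos [ 481.8 -118.5   71.7] yang 86.79 x [-0.002  0.001 -1.   ] F [ 0.2 -0.6 -1.1] w 25.6
```

View pics/w12.png

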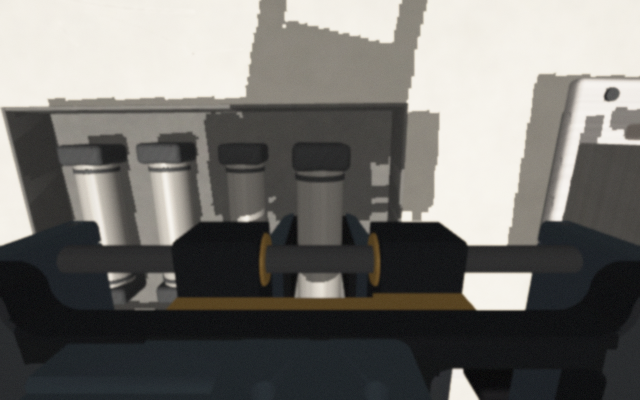

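```bash
python3 -m creep '[{"translation":[0,0,-2],"delta_rot":[0,0,0]},{"translation":[0,0,-1.6],"delta_rot":[0,0,0]},{"translation":[0,0,-0.8],"delta_rot":[0,0,0]},{"translation":[0,0,-0.4],"delta_rot":[0,0,0]},{"translation":[0,0,0],"delta_rot":[0,0,0]}]'
python3 -m creep '[{"translation":[0,0,-0.3],"delta_rot":[0,0,0]},{"translation":[0,0,0],"delta_rot":[0,0,0]}]'
python3 -c "
from h import *
st()"
```

```text
time_s: 30.62
ee_pos: [482.7, -118.7, 24.2]
ee_rot: [0.8, 90.0, -2.4]
force: [0.7, -0.0, -1.2]
gripper_width: 25.3
time_s: 30.78
ee_pos: [483.5, -119.2, 22.5]
ee_rot: [-15.3, 89.8, -18.5]
force: [-1.1, -0.3, 3.5]
gripper_width: 25.4
t 30.78 pos [ 483.5 -119.2   22.5] yang 86.79 x [ 0.003 -0.001 -1.   ] F [-1.1 -0.3  3.5] w 25.4
```

```bash
python3 -m creep '[{"translation":[0,0,0],"delta_rot":[0,0,0]},{"translation":[0,0,0],"delta_rot":[0,0,0]},{"translation":[0,0,0],"delta_rot":[0,0,0]}]' -0.15
python3 -m creep '[{"translation":[0,0,0.5],"delta_rot":[0,0,0]},{"translation":[0,0,2.5],"delta_rot":[0,0,0]},{"translation":[0,0,4],"delta_rot":[0,0,0]},{"translation":[0.5,0.3,4],"delta_rot":[0,0,-0.12]},{"translation":[1,0.6,4],"delta_rot":[0,0,-0.12]}]'
python3 -m creep '[{"translation":[1.3,0.6,2],"delta_rot":[0,0,-0.12]},{"translation":[1.3,0.6,1],"delta_rot":[0,0,-0.12]},{"translation":[1.3,0.6,0],"delta_rot":[0,0,-0.12]},{"translation":[1.3,0.6,0],"delta_rot":[0,0,-0.12]},{"translation":[1.3,0.6,0],"delta_rot":[0,0,-0.12]}]' 0.1
python3 -m creep '[{"translation":[1.3,0.6,1],"delta_rot":[0,0,-0.12]},{"translation":[1.3,0.6,0],"delta_rot":[0,0,-0.12]},{"translation":[1.3,0.6,0],"delta_rot":[0,0,-0.12]},{"translation":[1.3,0.6,0],"delta_rot":[0,0,-0.12]},{"translation":[1,0.6,0],"delta_rot":[0,0,-0.12]}]'
python3 -m creep '[{"translation":[0,0,0],"delta_rot":[0,0,-0.12]},{"translation":[0,0,0],"delta_rot":[0,0,0]},{"translation":[0,0,0],"delta_rot":[0,0,0]},{"translation":[0,0,0],"delta_rot":[0,0,0]}]'
python3 - <<'E'
from h import *
st();snap("wrist","w13")
P,im,d=snap("side","sd4"); zoom(im,230,120,420,300,4,"sd4z")
E
```

```text
time_s: 31.03
ee_pos: [482.8, -118.8, 21.4]
ee_rot: [-7.0, 89.9, -10.2]
force: [0.7, -0.2, 1.3]
gripper_width: 38.2
time_s: 31.45
ee_pos: [496.0, -109.7, 172.8]
ee_rot: [-167.9, 89.9, 174.8]
force: [2.2, 0.2, -0.5]
gripper_width: 38.8
time_s: 31.87
ee_pos: [562.8, -79.3, 201.7]
ee_rot: [45.7, 89.9, -6.0]
force: [-0.5, -0.3, 1.2]
gripper_width: 50.1
time_s: 32.28
ee_pos: [625.1, -49.3, 211.1]
ee_rot: [85.8, 90.0, -0.3]
force: [-0.9, 0.0, 0.8]
gripper_width: 50.3
time_s: 32.62
ee_pos: [623.9, -49.8, 211.0]
ee_rot: [-47.3, 90.0, -139.8]
force: [0.8, -0.0, -0.5]
gripper_width: 50.3
t 32.62 pos [623.9 -49.8 211. ] yang -2.45 x [-0. -0. -1.] F [ 0.8 -0.  -0.5] w 50.3
```

View pics/w13.png

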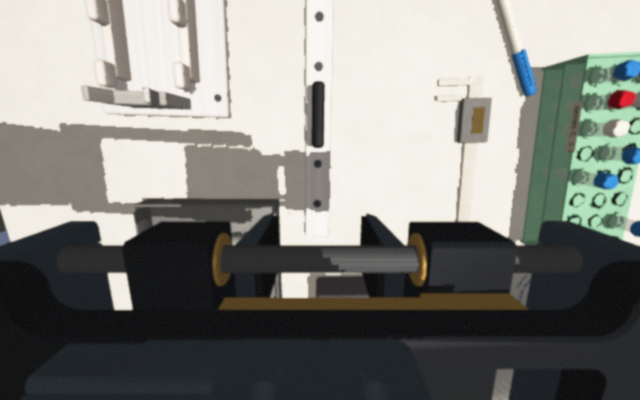

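View pics/sd4z.png

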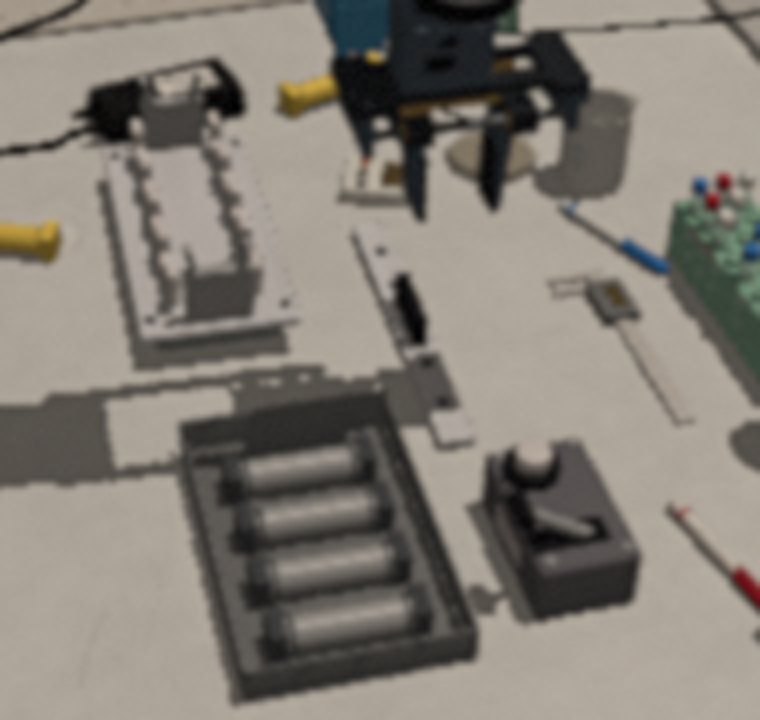

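```bash
python3 - <<'E'
from h import *
P,im,d=load("w13"); X=cloud(P,d)
g=im.max(2); m=(g<45).astype(np.uint8); m[:70]=0;m[155:]=0;m[:,:300]=0;m[:,335:]=0
r=cv2.minAreaRect(np.argwhere(m)[:,::-1].astype(np.float32)); print(m.sum(),r)
b=cast("",cv2.boxPoints(r),44,P); print(np.round(b,1)); print(cast("",[r[0]],44,P), X[int(r[0][1]),int(r[0][0])])
q=X[:215].reshape(-1,3); 
s=q[(q[:,2]>8)&(q[:,2]<18)&(abs(q[:,0]-625)<40)]
for lo in range(-40,200,30):
    k=s[(s[:,1]>lo)&(s[:,1]<lo+30)]
    if len(k)>20: print(lo,len(k),np.round(np.percentile(k[:,0],[3,97]),1),round(np.mean(np.percentile(k[:,0],[3,97])),1),k[:,1].min(),k[:,1].max())
E
```

```text
236 ((315.0244445800781, 113.9842758178711), (4.9509687423706055, 62.05644226074219), 0.9240452647209167)
[[617.5   2.6  44. ]
 [621.6  66.3  44. ]
 [626.8  66.   44. ]
 [622.9   2.2  44. ]]
[[622.25927862  35.03377631  44.        ]] [622.28056882  36.04236862  44.05234756]
-40 591 [608.3 636. ] 622.1 -39.9438972342222 -10.011565609597369
-10 391 [609.6 638.5] 624.0 -9.88998872288002 19.31719455195904
20 327 [611.  639.7] 625.3 20.00526131445591 49.92817135384625
50 450 [612.8 641.7] 627.3 50.43662413320995 79.98027160564628
80 765 [614.8 642.8] 628.8 80.0666905323305 109.99450586832342
110 815 [616.5 644.5] 630.5 110.03831886997358 139.98443465826438
140 428 [617.5 646.5] 632.0 140.01605379707587 156.12052177402862
```

```bash
python3 -m creep '[{"translation":[0.06,3,-2],"delta_rot":[0,0,-0.0135]},{"translation":[0.06,3,-3],"delta_rot":[0,0,0]},{"translation":[0.05,2.4,-3],"delta_rot":[0,0,0]},{"translation":[0,0,-3],"delta_rot":[0,0,0]},{"translation":[0,0,-2.5],"delta_rot":[0,0,0]}]'
python3 -m creep '[{"translation":[0,0,0],"delta_rot":[0,0,0]},{"translation":[0,0,0],"delta_rot":[0,0,0]}]'
python3 -c "
from h import *
st(); P,im,d=snap('wrist','w14')"
```

```text
time_s: 33.13
ee_pos: [625.0, 35.1, 74.6]
ee_rot: [-87.7, 89.9, 179.1]
force: [-0.6, -0.2, -0.5]
gripper_width: 50.0
time_s: 33.3
ee_pos: [625.2, 33.6, 75.7]
ee_rot: [-84.3, 89.9, -177.6]
force: [-0.0, -0.0, 0.7]
gripper_width: 49.8
t 33.3 pos [625.2  33.6  75.7] yang -3.33 x [-0.003 -0.    -1.   ] F [-0.  -0.   0.7] w 49.8
```

View pics/w14.png

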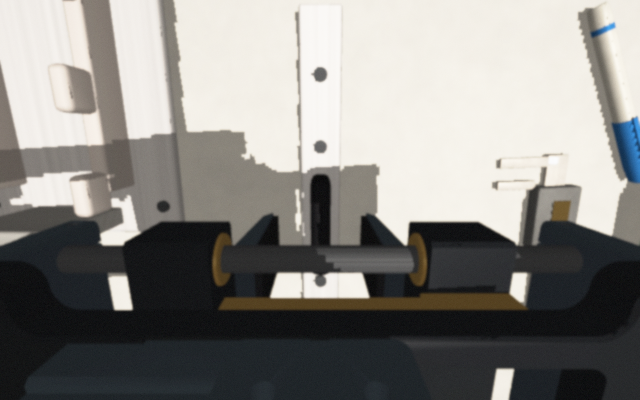

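Aligned (bar centred on column 320, handle between the fingers). Lower and grip.

```bash
python3 -m creep '[{"translation":[0,0.1,-2],"delta_rot":[0,0,0]},{"translation":[0,0,-1.7],"delta_rot":[0,0,0]},{"translation":[0,0,-0.7],"delta_rot":[0,0,0]},{"translation":[0,0,0],"delta_rot":[0,0,0]},{"translation":[0,0,0],"delta_rot":[0,0,0]}]'
python3 -m creep '[{"translation":[0,0,0],"delta_rot":[0,0,0]},{"translation":[0,0,0],"delta_rot":[0,0,0]},{"translation":[0,0,0],"delta_rot":[0,0,0]},{"translation":[0,0,0],"delta_rot":[0,0,0]},{"translation":[0,0,0],"delta_rot":[0,0,0]}]' -1 50
python3 -m creep '[{"translation":[0,0,0],"delta_rot":[0,0,0]},{"translation":[0,0,0],"delta_rot":[0,0,0]},{"translation":[0,0,0],"delta_rot":[0,0,0]}]'
python3 -c "
from h import *
st()"
```

```text
time_s: 33.77
ee_pos: [627.0, 34.5, 33.9]
ee_rot: [95.6, 89.9, 2.2]
force: [-0.3, -0.5, -0.6]
gripper_width: 50.5
time_s: 34.18
ee_pos: [626.1, 34.8, 32.7]
ee_rot: [94.1, 90.0, 0.7]
force: [0.4, 0.1, -0.6]
gripper_width: 19.4
time_s: 34.43
ee_pos: [625.9, 34.8, 32.5]
ee_rot: [111.3, 90.0, 17.9]
force: [0.1, 1.0, 1.5]
gripper_width: 13.6
t 34.43 pos [625.9  34.8  32.5] yang -3.37 x [ 0.  0. -1.] F [0.1 1.  1.5] w 13.6
```

```bash
python3 -m creep '[{"translation":[0,0,0.8],"delta_rot":[0,0,0]},{"translation":[0,0,2],"delta_rot":[0,0,0]},{"translation":[0,0,3],"delta_rot":[0,0,0]},{"translation":[0,0,3.5],"delta_rot":[0,0,0]},{"translation":[0,0,3.5],"delta_rot":[0,0,0]}]'
python3 -m creep '[{"translation":[0,0,2.5],"delta_rot":[0,0,0.002]},{"translation":[-2.2,2.1,0.7],"delta_rot":[0,0,0]},{"translation":[-2.7,2.6,0],"delta_rot":[0,0,0]},{"translation":[-2.7,2.6,0],"delta_rot":[0,0,0]},{"translation":[-2.7,2.6,0],"delta_rot":[0,0,0]}]'
python3 -m creep '[{"translation":[-2.7,2.6,0],"delta_rot":[0,0,0]},{"translation":[-2.5,2.3,0],"delta_rot":[0,0,0]},{"translation":[0,0,0],"delta_rot":[0,0,0]},{"translation":[0,0,0],"delta_rot":[0,0,0]},{"translation":[0,0,0],"delta_rot":[0,0,0]}]'
python3 - <<'E'
from h import *
st();snap("wrist","w15"); P,im,d=snap("scene","s4"); zoom(im,200,160,410,310,3.8,"s4z")
E
```

```text
time_s: 34.85
ee_pos: [624.9, 34.8, 160.9]
ee_rot: [-84.6, 89.8, -178.0]
force: [0.6, 0.6, -1.9]
gripper_width: 13.2
time_s: 35.27
ee_pos: [521.2, 134.3, 192.3]
ee_rot: [-90.1, 90.0, 176.6]
force: [0.7, 1.0, -3.5]
gripper_width: 13.7
time_s: 35.68
ee_pos: [471.2, 182.7, 192.5]
ee_rot: [66.4, 89.9, -26.8]
force: [0.6, -0.5, -2.8]
gripper_width: 13.9
t 35.68 pos [471.2 182.7 192.5] yang -3.21 x [ 0.001 -0.    -1.   ] F [ 0.6 -0.5 -2.8] w 13.9
```

View pics/w15.png

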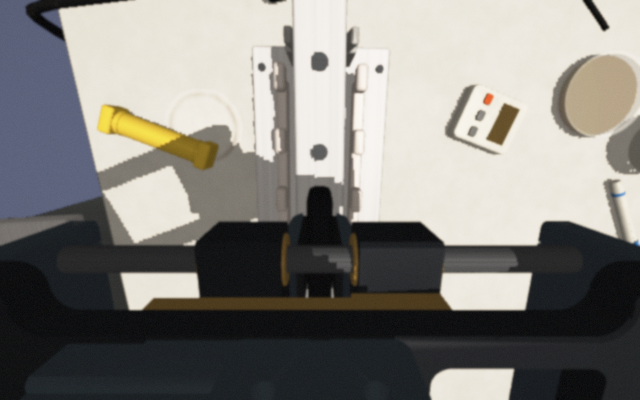

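View pics/s4z.png

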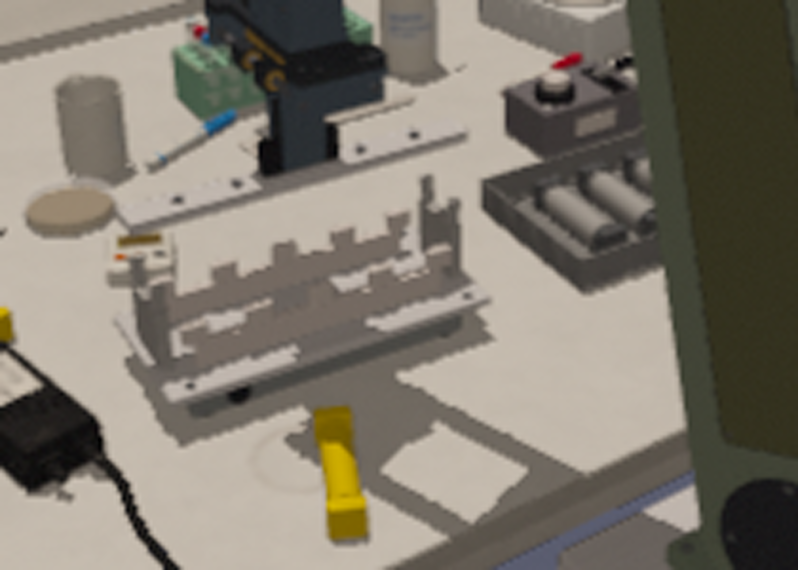

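```bash
python3 -m creep '[{"translation":[-0.1,0.1,-1.5],"delta_rot":[0,0,0]},{"translation":[0,0,-2],"delta_rot":[0,0,0]},{"translation":[0,0,-0.8],"delta_rot":[0,0,0]},{"translation":[0,0,0],"delta_rot":[0,0,0]},{"translation":[0,0,0],"delta_rot":[0,0,0]}]'
python3 -m creep '[{"translation":[0,0,-0.7],"delta_rot":[0,0,0]},{"translation":[0,0,-0.6],"delta_rot":[0,0,0]},{"translation":[0,0,-0.3],"delta_rot":[0,0,0]},{"translation":[0,0,0],"delta_rot":[0,0,0]},{"translation":[0,0,0],"delta_rot":[0,0,0]}]'
python3 -c "
from h import *
st()"
```

```text
time_s: 36.2
ee_pos: [470.4, 183.3, 149.2]
ee_rot: [-58.7, 90.0, -152.0]
force: [-1.1, -0.1, -2.4]
gripper_width: 13.8
time_s: 36.62
ee_pos: [469.9, 183.8, 133.3]
ee_rot: [-53.8, 90.0, -147.1]
force: [-0.6, -0.1, -2.6]
gripper_width: 13.7
t 36.62 pos [469.9 183.8 133.3] yang -3.24 x [-0. -0. -1.] F [-0.6 -0.1 -2.6] w 13.7
```

```bash
python3 -m creep '[{"translation":[0,0,-0.4],"delta_rot":[0,0,0]},{"translation":[0,0,-0.25],"delta_rot":[0,0,0]},{"translation":[0,0,-0.1],"delta_rot":[0,0,0]},{"translation":[0,0,0],"delta_rot":[0,0,0]},{"translation":[0,0,0],"delta_rot":[0,0,0]}]'
python3 - <<'E'
from h import *
st();P,im,d=snap("scene","s5"); zoom(im,200,160,360,300,5,"s5z")
E
```

```text
time_s: 37.03
ee_pos: [470.1, 183.8, 125.9]
ee_rot: [98.8, 90.0, 5.6]
force: [0.1, -0.9, -2.7]
gripper_width: 13.3
t 37.03 pos [470.1 183.8 125.9] yang -3.25 x [ 0.  0. -1.] F [ 0.1 -0.9 -2.7] w 13.3
```

View pics/s5z.png

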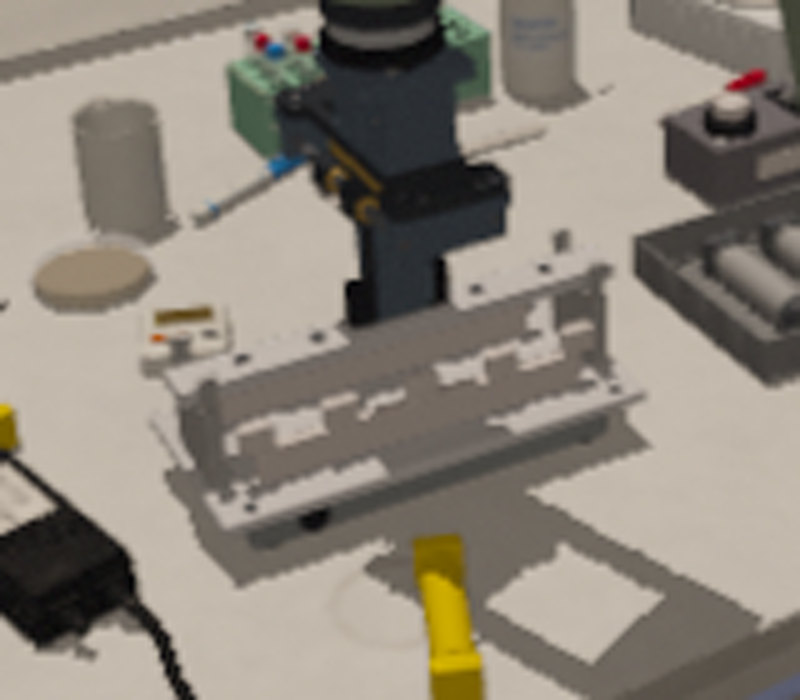

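Bar is in both brackets. Lower 1–2 mm until it bears, and release.

```bash
python3 -m creep '[{"translation":[0,0,-0.1],"delta_rot":[0,0,0]},{"translation":[0,0,-0.1],"delta_rot":[0,0,0]},{"translation":[0,0,0],"delta_rot":[0,0,0]}]'
python3 -c "
from h import *
st()"
```

```text
time_s: 37.33
ee_pos: [470.2, 183.9, 125.4]
ee_rot: [108.8, 89.9, 15.6]
force: [-2.5, -1.1, 8.1]
gripper_width: 13.7
t 37.33 pos [470.2 183.9 125.4] yang -3.25 x [ 0.001  0.    -1.   ] F [-2.5 -1.1  8.1] w 13.7
```

```bash
python3 -m creep '[{"translation":[0,0,0.05],"delta_rot":[0,0,0]},{"translation":[0,0,0],"delta_rot":[0,0,0]},{"translation":[0,0,0],"delta_rot":[0,0,0]},{"translation":[0,0,0],"delta_rot":[0,0,0]},{"translation":[0,0,0],"delta_rot":[0,0,0]}]' 0
python3 -m creep '[{"translation":[0,0,1],"delta_rot":[0,0,0]},{"translation":[0,0,2],"delta_rot":[0,0,0]},{"translation":[0,0,3],"delta_rot":[0,0,0]},{"translation":[0,0,3],"delta_rot":[0,0,0]},{"translation":[0,0,1],"delta_rot":[0,0,0]}]'
python3 - <<'E'
from h import *
st();P,im,d=snap("scene","s6"); zoom(im,200,160,360,300,5,"s6z")
E
```

```text
time_s: 37.75
ee_pos: [469.9, 183.8, 124.2]
ee_rot: [-55.8, 90.0, -149.0]
force: [-0.7, 0.2, 0.8]
gripper_width: 43.5
time_s: 38.17
ee_pos: [472.0, 184.5, 229.2]
ee_rot: [113.4, 89.5, 20.2]
force: [0.2, 0.5, -0.1]
gripper_width: 45.5
t 38.17 pos [472.  184.5 229.2] yang -3.25 x [ 0.008  0.003 -1.   ] F [ 0.2  0.5 -0.1] w 45.5
```

View pics/s6z.png

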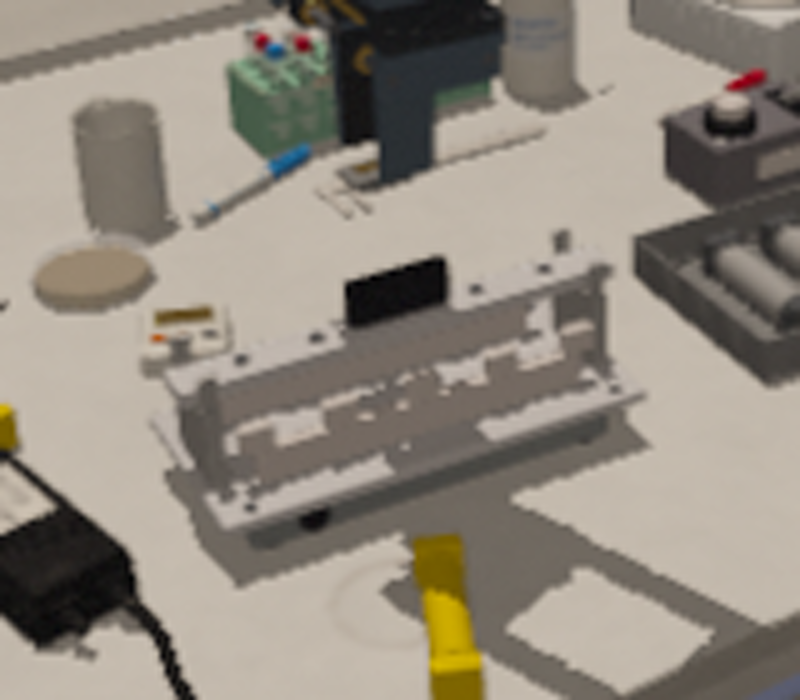

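```bash
python3 -m creep '[{"translation":[1.3,-3.5,0],"delta_rot":[0,0,0.1225]},{"translation":[1.3,-3.5,0],"delta_rot":[0,0,0.1225]},{"translation":[1.3,-3.5,0],"delta_rot":[0,0,0.1225]},{"translation":[1.3,-3.5,0],"delta_rot":[0,0,0.1225]},{"translation":[1.3,-3.5,0],"delta_rot":[0,0,0.1225]}]' 0.2
python3 -m creep '[{"translation":[1.3,-3.5,0],"delta_rot":[0,0,0.1225]},{"translation":[1.3,-3.5,0],"delta_rot":[0,0,0.1225]},{"translation":[1.3,-3.5,0],"delta_rot":[0,0,0.1225]},{"translation":[1.3,-3.5,0],"delta_rot":[0,0,0.1225]},{"translation":[1.3,-3.5,0],"delta_rot":[0,0,0.1225]}]'
python3 -m creep '[{"translation":[1.3,-3.5,0],"delta_rot":[0,0,0.1225]},{"translation":[1.3,-3.5,0],"delta_rot":[0,0,0.1225]},{"translation":[1.3,-3.5,0],"delta_rot":[0,0,0.1225]},{"translation":[0,0,0],"delta_rot":[0,0,0]},{"translation":[0,0,0],"delta_rot":[0,0,0]}]'
python3 -m creep '[{"translation":[0,0,0],"delta_rot":[0,0,0]}]'
python3 - <<'E'
from h import *
st();P,im,d=snap("wrist","w16"); zoom(im,240,80,420,230,4,"w16z")
E
```

```text
time_s: 38.63
ee_pos: [531.3, 17.0, 223.2]
ee_rot: [-122.9, 89.9, 177.4]
force: [0.3, 0.9, -0.9]
gripper_width: 54.7
time_s: 39.05
ee_pos: [596.1, -157.4, 222.9]
ee_rot: [-176.3, 89.9, 158.9]
force: [0.6, 0.8, -0.6]
gripper_width: 54.8
time_s: 39.47
ee_pos: [634.9, -262.3, 221.8]
ee_rot: [156.1, 89.8, 151.9]
force: [1.0, -0.2, 0.1]
gripper_width: 54.9
time_s: 39.55
ee_pos: [634.7, -260.2, 222.8]
ee_rot: [148.8, 89.8, 144.6]
force: [-0.2, 0.5, -0.1]
gripper_width: 54.8
t 39.55 pos [ 634.7 -260.2  222.8] yang 85.85 x [-0.003  0.002 -1.   ] F [-0.2  0.5 -0.1] w 54.8
```

View pics/w16z.png

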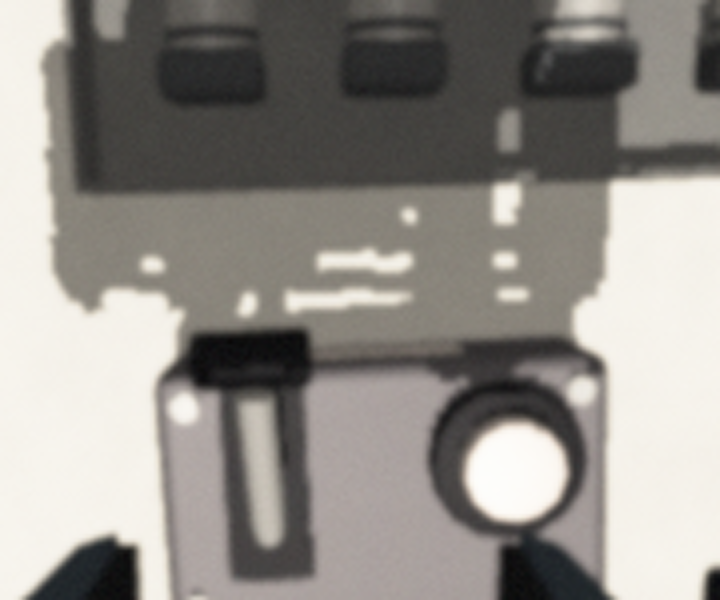

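```bash
python3 - <<'E'
from h import *
P,im,d=load("w16"); X=cloud(P,d)
g=im.max(2); m=(g<28).astype(np.uint8); m[:160]=0; m[178:]=0; m[:,:280]=0; m[:,322:]=0
pts=np.argwhere(m)[:,::-1].astype(np.float32); r=cv2.minAreaRect(pts); print(m.sum(),r, pts.min(0),pts.max(0))
k=X[pts[:,1].astype(int),pts[:,0].astype(int)]; k=k[k[:,2]>75]
print(len(k),np.round(np.percentile(k,[3,50,97],axis=0),1))
print(cast("",[r[0]],91,P),cast("",[r[0]],97,P))
for p in [(280,174),(391,168)]: print(cast("",[p],55,P), np.round(X[p[1]+2,p[0]],0))
q=X[:215].reshape(-1,3); s=q[(q[:,2]>51)&(q[:,2]<60)&(q[:,0]>590)&(abs(q[:,1]+240)<90)]
print(np.round(np.percentile(s,[1,99],axis=0),1))
E
```

```text
249 ((301.906494140625, 169.6296844482422), (12.234716415405273, 28.114877700805664), 87.1375961303711) [288. 163.] [316. 176.]
248 [[ 597.  -287.3   96.1]
 [ 600.8 -275.2   98.8]
 [ 607.6 -261.8  100.8]]
[[ 603.31860619 -275.03275314   91.        ]] [[ 602.61333812 -274.63797479   97.        ]]
[[ 610.66807532 -302.47321787   55.        ]] [ 613. -303.   55.]
[[ 613.01847692 -177.38257493   55.        ]] [ 616. -177.   52.]
[[ 611.9 -304.7   52. ]
 [ 664.1 -177.8   59. ]]
```

```bash
python3 -m creep '[{"translation":[-1.6,-0.75,-1.5],"delta_rot":[0,0,0.046]},{"translation":[-1.6,-0.7,-2.5],"delta_rot":[0,0,0]},{"translation":[0,0,-3],"delta_rot":[0,0,0]},{"translation":[0,0,-2],"delta_rot":[0,0,0]},{"translation":[0,0,-0.5],"delta_rot":[0,0,0]}]' 0 15
python3 -m creep '[{"translation":[0,0,0],"delta_rot":[0,0,0]},{"translation":[0,0,0],"delta_rot":[0,0,0]},{"translation":[0,0,0],"delta_rot":[0,0,0]}]'
python3 - <<'E'
from h import *
st();P,im,d=snap("wrist","w17")
E
```

```text
time_s: 40.02
ee_pos: [600.8, -272.6, 125.8]
ee_rot: [153.3, 89.6, 151.9]
force: [-0.2, 1.1, -0.0]
gripper_width: 45.7
time_s: 40.27
ee_pos: [604.7, -275.1, 131.4]
ee_rot: [-22.7, 89.8, -24.0]
force: [-0.0, 0.2, 0.6]
gripper_width: 45.4
t 40.27 pos [ 604.7 -275.1  131.4] yang 88.6 x [ 0.003 -0.001 -1.   ] F [-0.   0.2  0.6] w 45.4
```

View pics/w17.png

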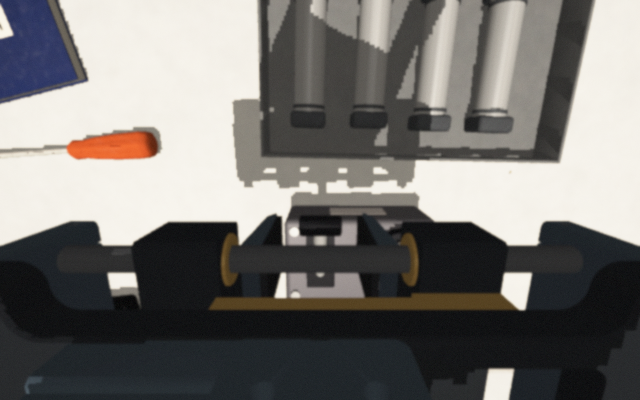

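```bash
python3 -m creep '[{"translation":[-0.2,0,-1.5],"delta_rot":[0,0,0]},{"translation":[0,0,-1.5],"delta_rot":[0,0,0]},{"translation":[0,0,-1],"delta_rot":[0,0,0]},{"translation":[0,0,-0.4],"delta_rot":[0,0,0]},{"translation":[0,0,0],"delta_rot":[0,0,0]}]'
python3 -m creep '[{"translation":[0,0,0],"delta_rot":[0,0,0]},{"translation":[0,0,0],"delta_rot":[0,0,0]}]'
python3 -c "
from h import *
st()"
```

```text
time_s: 40.73
ee_pos: [601.3, -275.1, 84.8]
ee_rot: [152.1, 89.9, 150.7]
force: [0.7, -1.0, -0.6]
gripper_width: 45.5
time_s: 40.9
ee_pos: [602.1, -275.6, 86.4]
ee_rot: [-21.6, 89.9, -23.0]
force: [-0.0, -0.1, 0.4]
gripper_width: 45.7
t 40.9 pos [ 602.1 -275.6   86.4] yang 88.56 x [ 0.002 -0.001 -1.   ] F [-0.  -0.1  0.4] w 45.7
```

```bash
python3 -m creep '[{"translation":[0,0,0],"delta_rot":[0,0,0]},{"translation":[0,0,0],"delta_rot":[0,0,0]},{"translation":[0,0,0],"delta_rot":[0,0,0]},{"translation":[0,0,0],"delta_rot":[0,0,0]},{"translation":[0,0,0],"delta_rot":[0,0,0]}]' -1 20
python3 -c "
from h import *
st()"
python3 -m creep '[{"translation":[0.35,0,0.45],"delta_rot":[0,0,0]},{"translation":[0.38,0,0.44],"delta_rot":[0,0,0]},{"translation":[0.55,0,0.48],"delta_rot":[0,0,0]},{"translation":[0.55,-0.05,0.44],"delta_rot":[0,0,0]},{"translation":[0,0,0],"delta_rot":[0,0,0]}]'
python3 -c "
from h import *
st()"
```

```text
time_s: 41.32
ee_pos: [601.7, -274.6, 85.9]
ee_rot: [58.1, 89.9, 56.7]
force: [0.8, 3.9, 3.9]
gripper_width: 29.4
t 41.32 pos [ 601.7 -274.6   85.9] yang 88.55 x [ 0.001  0.001 -1.   ] F [0.8 3.9 3.9] w 29.4
time_s: 41.73
ee_pos: [621.0, -275.2, 104.6]
ee_rot: [35.7, 89.9, 34.2]
force: [-1.9, 4.9, 1.1]
gripper_width: 29.6
t 41.73 pos [ 621.  -275.2  104.6] yang 88.58 x [ 0.001  0.001 -1.   ] F [-1.9  4.9  1.1] w 29.6
```

Going along the arc with small forces, knob held (29.6 mm). Continue.

```bash
python3 -m creep '[{"translation":[0.62,0,0.37],"delta_rot":[0,0,0]},{"translation":[0.64,0,0.32],"delta_rot":[0,0,0]},{"translation":[0.68,-0.05,0.24],"delta_rot":[0,0,0]},{"translation":[0.7,0,0.19],"delta_rot":[0,0,0]},{"translation":[0,0,0],"delta_rot":[0,0,0]}]'
python3 -c "
from h import *
st()"
python3 -m creep '[{"translation":[0.71,0,0.1],"delta_rot":[0,0,0]},{"translation":[0.72,-0.05,0.04],"delta_rot":[0,0,0]},{"translation":[0.72,0,-0.04],"delta_rot":[0,0,0]},{"translation":[0.5,0,-0.08],"delta_rot":[0,0,0]},{"translation":[0,0,0],"delta_rot":[0,0,0]}]'
python3 -c "
from h import *
st()"
```

```text
time_s: 42.15
ee_pos: [648.2, -275.9, 115.5]
ee_rot: [3.2, 89.8, 1.8]
force: [-0.2, 4.9, 1.4]
gripper_width: 29.5
t 42.15 pos [ 648.2 -275.9  115.5] yang 88.59 x [ 0.003  0.    -1.   ] F [-0.2  4.9  1.4] w 29.5
time_s: 42.57
ee_pos: [674.4, -276.6, 115.6]
ee_rot: [-4.4, 89.8, -5.8]
force: [0.4, 4.3, 4.1]
gripper_width: 29.9
t 42.57 pos [ 674.4 -276.6  115.6] yang 88.59 x [ 0.003 -0.    -1.   ] F [0.4 4.3 4.1] w 29.9
```

```bash
python3 -m creep '[{"translation":[0.15,0,-0.03],"delta_rot":[0,0,0]},{"translation":[0.1,0,-0.02],"delta_rot":[0,0,0]},{"translation":[0,0,0],"delta_rot":[0,0,0]}]'
python3 -c "
from h import *
st()"
```

```text
time_s: 42.82
ee_pos: [675.7, -276.7, 115.4]
ee_rot: [-1.8, 89.9, -3.2]
force: [-1.0, 4.7, 6.0]
gripper_width: 29.7
t 42.82 pos [ 675.7 -276.7  115.4] yang 88.56 x [ 0.002 -0.    -1.   ] F [-1.   4.7  6. ] w 29.7
```

```bash
python3 -m creep '[{"translation":[0.15,0,-0.03],"delta_rot":[0,0,0]},{"translation":[0.1,0,-0.03],"delta_rot":[0,0,0]},{"translation":[0,0,0],"delta_rot":[0,0,0]}]'
python3 -c "
from h import *
st(); P,im,d=snap('side','sd6'); zoom(im,320,190,440,290,5,'sd6z')"
```

```text
time_s: 43.07
ee_pos: [677.9, -276.7, 114.9]
ee_rot: [-5.1, 89.9, -6.6]
force: [-1.6, 4.3, 5.7]
gripper_width: 29.7
t 43.07 pos [ 677.9 -276.7  114.9] yang 88.56 x [ 0.001 -0.    -1.   ] F [-1.6  4.3  5.7] w 29.7
```

View pics/sd6z.png

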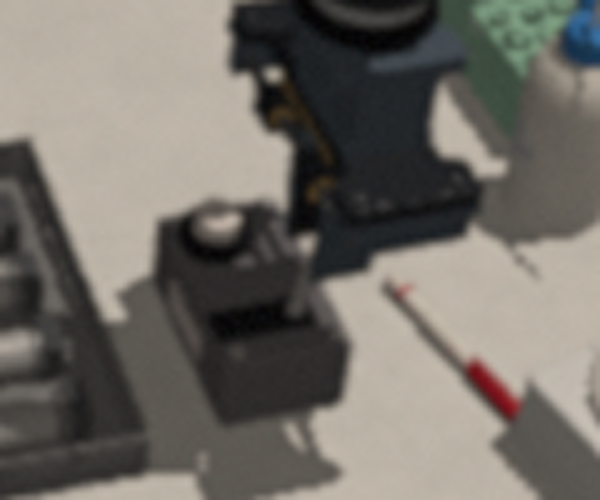

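```bash
python3 -m creep '[{"translation":[0.15,0,-0.03],"delta_rot":[0,0,0]},{"translation":[0.05,0,0],"delta_rot":[0,0,0]},{"translation":[0,0,0],"delta_rot":[0,0,0]}]'
python3 -c "
from h import *
st()"
```

```text
time_s: 43.37
ee_pos: [678.0, -276.7, 114.8]
ee_rot: [174.9, 89.8, 173.5]
force: [-6.6, 4.4, 8.8]
gripper_width: 29.6
t 43.37 pos [ 678.  -276.7  114.8] yang 88.56 x [-0.003  0.    -1.   ] F [-6.6  4.4  8.8] w 29.6
```

```bash
python3 -m creep '[{"translation":[0,0,0],"delta_rot":[0,0,0]},{"translation":[0,0,0],"delta_rot":[0,0,0]},{"translation":[0,0,0],"delta_rot":[0,0,0]},{"translation":[0,0,0],"delta_rot":[0,0,0]}]' 0
python3 -m creep '[{"translation":[0,0,0.5],"delta_rot":[0,0,0]},{"translation":[0,0,1],"delta_rot":[0,0,0]},{"translation":[0,0,2],"delta_rot":[0,0,0]},{"translation":[0,0,3],"delta_rot":[0,0,0]},{"translation":[0,0,3],"delta_rot":[0,0,0]}]'
python3 -m creep '[{"translation":[0,0,3],"delta_rot":[0,0,0]},{"translation":[-3,0,2],"delta_rot":[0,0,0]},{"translation":[-3,1,0],"delta_rot":[0,0,0]},{"translation":[-3,1,0],"delta_rot":[0,0,0]},{"translation":[-3,1,0],"delta_rot":[0,0,0]}]'
python3 -m creep '[{"translation":[-3,2,0],"delta_rot":[0,0,0]},{"translation":[-3,3,0],"delta_rot":[0,0,0]},{"translation":[-2,3,0],"delta_rot":[0,0,0]},{"translation":[0,3,0],"delta_rot":[0,0,0]},{"translation":[0,0,0],"delta_rot":[0,0,0]}]'
python3 - <<'E'
from h import *
st()
P,im,d=snap("side","sd7"); zoom(im,230,120,420,300,4,"sd7z")
P,im,d=snap("scene","s7"); zoom(im,200,150,410,300,3.8,"s7z")
E
```

```text
time_s: 43.7
ee_pos: [679.6, -277.6, 113.0]
ee_rot: [-77.4, 89.9, -78.9]
force: [0.1, -0.8, -0.7]
gripper_width: 45.7
time_s: 44.12
ee_pos: [679.4, -276.8, 209.6]
ee_rot: [167.9, 89.9, 166.4]
force: [1.0, -0.6, 1.7]
gripper_width: 45.3
time_s: 44.53
ee_pos: [558.7, -246.7, 259.9]
ee_rot: [-28.5, 89.9, -30.0]
force: [-0.6, 0.4, 0.2]
gripper_width: 45.7
time_s: 44.95
ee_pos: [478.9, -133.5, 260.2]
ee_rot: [39.1, 89.8, 37.9]
force: [-0.1, 0.6, -1.0]
gripper_width: 45.8
t 44.95 pos [ 478.9 -133.5  260.2] yang 88.72 x [ 0.002  0.002 -1.   ] F [-0.1  0.6 -1. ] w 45.8
```

View pics/sd7z.png

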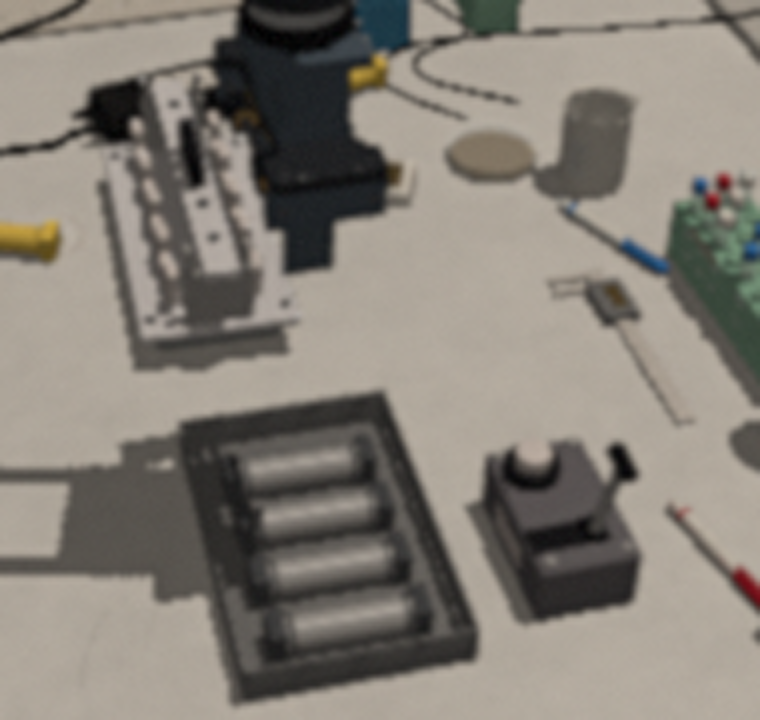

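View pics/s7z.png

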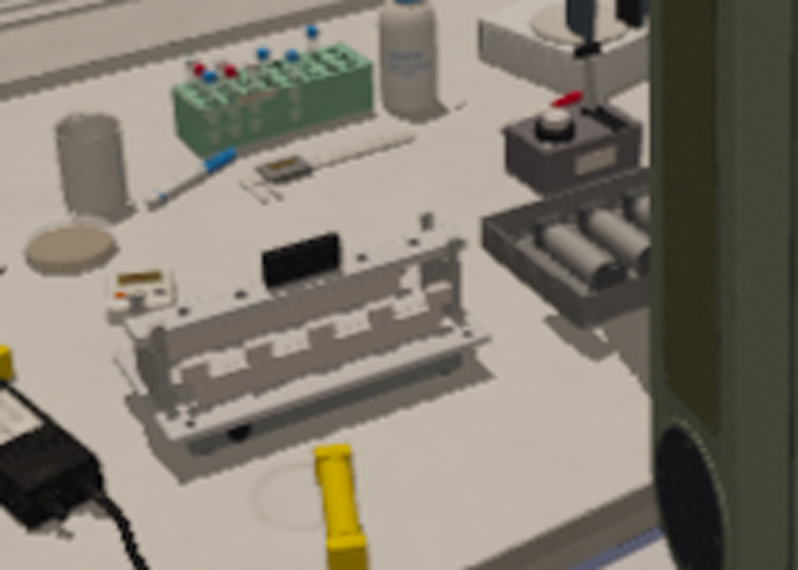

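```bash
python3 - <<'E'
from h import *
Ps=optics.camera_params("scene")
for d in (np.load("pics/scene0.npy"),load("s7")[2]):
    X=cloud(Ps,d).reshape(-1,3)
    s=X[(X[:,2]>98)&(X[:,2]<150)&(abs(X[:,0]-470)<40)&(X[:,1]>40)&(X[:,1]<330)]
    for lo in (60,110,165,220,280):
        k=s[abs(s[:,1]-lo)<15]; print(lo,len(k),np.round(np.median(k,axis=0),1),end=" | ")
    print()
E
```

```text
60 82 [458.3  57.9 105. ] | 110 56 [459.  108.5 103.6] | 165 121 [461.1 165.9 119.1] | 220 103 [465.5 216.5 106.3] | 280 67 [470.9 279.8 104. ] | 
60 82 [457.6  57.4 105.1] | 110 58 [459.5 109.8 103.9] | 165 120 [461.3 165.9 117.2] | 220 103 [464.8 216.3 107. ] | 280 66 [469.6 279.8 104.4] |
```

Bar height and position match the start. Handing in.

```bash
python3 -c "
from h import *
env.job_done(); st()"
```

```text
the job is handed in; nothing more can be done
the job is handed in; nothing more can be done
```

I finished the whole job in the order asked and handed it in at about 45 s of the 210 s allowed; no verdict is reported.

- **Breaker off:** I pressed the test button to its bottom. The side camera showed the lever dropped before I touched the bar.
- **Unloading:** I set the bar aside on clear bench. All four slots held tubes, and I laid all four flat in the grey tray. I left the yellow look-alikes alone.
- **Bar back:** I put the bar back in both brackets. Its position and height match the first picture to within 1–2 mm.
- **Breaker on:** I then carried the lever up until it met its stop and let go.

My last pictures, with the gripper open and well clear, showed:
- the lever standing up;
- the bar in both brackets;
- four tubes flat in the tray;
- nothing else visibly moved.

I noticed neither the possible knock nor the grip slackening, and no check failed or disagreed. I did not take another picture after handing in.

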